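# Set the glue cup level in its ring stand

## Task

Clear the stirring stick off the small ring stand and lay it flat in the grey tray. Then take the round-bottomed glue cup from the sloping wooden rest and set it down, without dropping it, in the small ring stand, so that it is seated in the ring with its mouth up and level and stays so when let go. Leave the tools and oddments around them where they are.

Things in the scene. Friction and masses are not known exactly. Their poses are not given: they have to be found in the camera images.
- cup_center (a point): Open steel glue cup, outside diameter 56, height 80, wall 3 mm, 0.22 kg: half-ball bottom of radius 28 mm, straight wall above. Point: on its axis, half-way up (40 mm). z axis: along the cup toward the mouth. Starts in the wooden rest, axis 35 degrees from vertical, mouth leaning toward the robot. In a ring it does not right itself: friction leaves it as let go.
- rest: Fixed wooden rest, base 130 x 80 x 12 mm; origin: under the base's middle, z up. The cup lies on two dowels under its lower side (the rest's -x side), its bottom on a sloping stop, its axis leaning 35 degrees from z toward the rest's -x, its middle at about x +2, z +78 mm. The straight wall's sides (+y and -y) are free for fingers.
- small_stand_ring (a point): Smaller of two fixed dark steel ring stands on three legs: flat level ring, opening 44, outside 72, thickness 6 mm, its top 66 mm above the table. Point: centre of the opening, in the plane of the ring's top; z up. With the cup seated, its bottom is 11 mm below this point and its middle 29 mm above.
- large_stand_ring (a point): The larger ring stand, not to be used: same look and height, opening 72 mm, outside 100 mm (the cup would fall through). This point is at the centre of the opening in the plane of the ring's top.
- stick_center (a point): Wooden stirring stick, 170 x 20 x 10 mm (x = length, y = width, z = thickness), 22 g, starting flat across the top of the small ring. This point is at its centre.
- tray_in (a point): Fixed open grey plastic tray, outside 250 (x) x 100 (y) x 28 mm high, walls 5 mm. This point is at the centre of its inner floor, 5 mm above the table; x along its length.
- tape: Bystander, to be left alone: black tape measure, 72 x 40 x 66 mm high; origin under its middle (try square: under its stock).
- offcut: Bystander, to be left alone: pine offcut, 70 x 40 x 18 mm, lying flat; origin under its middle (try square: under its stock).
- sander: Bystander, to be left alone: cork sanding block, 110 x 60 x 35 mm high; origin under its middle (try square: under its stock).
- screws: Bystander, to be left alone: glass jar with steel cap, 70 mm wide, 85 mm tall; origin under its middle (try square: under its stock).
- square: Bystander, to be left alone: joiner's try square, flat, wooden stock 100 mm, steel blade 130 mm, 16 mm high; origin under its middle (try square: under its stock).

How it is judged:
On the way, in this order (a step that is already met when the one before it is completed fails the run):
1. the stick lies flat in the tray, let go (x of stick_center in the frame of tray_in between -0.1 and 0.1 m and y of stick_center in the frame of tray_in between -0.045 and 0.045 m and z of stick_center in the frame of tray_in below 0.016 m and angle between stick_center's own x axis and vertical above 1.45 rad and contact force between the fingers and stick below 0.05 N), for 0.2 s.
2. the cup sits in the small ring, mouth up (horizontal distance between cup_center and small_stand_ring below 0.006 m and z of cup_center in the frame of small_stand_ring between 0.0245 and 0.0345 m and angle between cup_center's own z axis and vertical below 0.14 rad), for 0.2 s.
At the end, for the whole second after the job is handed in: The cup is seated in the small ring (middle of the cup within 6 mm of the ring's axis and 24.5 to 34.5 mm above the ring's top), its axis within 0.14 rad (8 degrees) of vertical, mouth up; the stick lies flat on the tray's floor inside its walls; both released and at rest (all of step 2 and x of stick_center in the frame of tray_in between -0.1 and 0.1 m and y of stick_center in the frame of tray_in between -0.045 and 0.045 m and z of stick_center in the frame of tray_in below 0.016 m and angle between stick_center's own x axis and vertical above 1.45 rad and linear speed of each of cup, stick below 0.02 m/s and angular speed of cup below 0.2 rad/s); the robot touches nothing.
It fails at once if the cup is dropped: it falls faster than 0.4 m/s with no finger on it (a fall of about 8 mm) (contact force between the fingers and cup below 0.02 N and linear speed of cup above 0.4 m/s).
It fails at once if a bystander is moved by more than 30 mm (distance of any of tape, offcut, sander, screws, square from where it was at the start of the episode above 0.03 m).
It also fails if it takes over 64 s, if anything falls off the work surface, if the arm or the gripper's body presses on something with over 40 N, if the wrist force passes 120 N, or if a joint passes its speed limit or range.

## Robot

A 7-joint arm with a two-finger parallel gripper is mounted at the origin on the work surface. World frame = base frame: x ahead of the robot, y to its left, z up, the work surface at z = 0. Lengths are in m, angles in rad, forces in N, time in s.
With the tool pointing down it reaches from about 0.4 to 0.85 m from the base axis. Payload 10.4 kg.
Tool frame: the origin (TCP) lies on the front face of the gripper's body, between the roots of the fingers; the fingertips stand 73 mm ahead of it and the grasp point (between the pads) lies 54 mm ahead of it; z points along the fingers, y is the line along which they close (so a half turn about z gives the same grasp; the last joint's range is limited). The gripper opens to 85 mm and grips with 20 to 120 N. Pads are 22 mm wide; open, the fingers measure 114 mm over their backs; the gripper's body (76 mm by 85 mm) begins 54 mm behind the grasp point. The pads swing forward as they close: fully open they stand 13 mm farther back than shut.
Start: joints at [1.217, 0.332, -0.065, 1.46, 0.022, 1.35, -0.088], TCP at [0.203, -0.591, 0.304] pointing down, gripper open.
Joint ranges: [-2.6, 2.6], [-0.5, 2.12], [-1.47, 1.34], [0.16, 2.42], [-1.27, 4.41], [0.06, 2.06], [-2.6, 2.6]. Speed limits (rad/s): [2.22, 2.22, 2.79, 2.79, 3.14, 3.14, 3.14].

## Interface

Orientations are given as a unit quaternion [x, y, z, w].
In Python, from workcell import manip gives the robot as it stands.
- The arm moves only by the shell command python3 -m jog 'ROWS' [FORCE]. ROWS is JSON, a list of rows, each an object with "grip": the gripper command: -1 is fully open, 1 is shut, values between are in proportion; "slide": the shift along the tool's x, y, z in cm, a list of three; "yaw": the turn about the tool's z in rad. A call has 1 to 8 rows; each row shifts and turns the commanded pose from where the row before left it, along the tool's axes as they then stand; what a row does not reach is not made up. A row lasts 1/10 s, in which the tool goes at most 50 mm and 8.59 degrees, less where a joint would pass 70% of its speed; a pose out of reach is approached as far as the arm can. A call with a gripper value outside its range is refused whole. The fingers move at their own pace and stop on an object; FORCE is the grip in N (left out, the last holds). Time passes only in rows, so rows that do not move let the fingers close. It gives the time, the measured TCP pose, the force, the opening and the grip force at its end, in the units of the state.
- manip.get_obs(): the state, without advancing time (a new reading comes with each control period).
- manip.camera(name): name is "scene" or "top" or "wrist"; returns the picture (420x560x3 uint8, blue, green, red); there is no depth.
- manip.calibration(name): a dict with "vfov" (degrees; the focal length in pixels is half the picture's height over the tangent of half this angle, whatever the lens; pixels are square), "cx", "cy" (the principal point, pixels), "camera_from_world" (4x4, takes a point from world to camera coordinates). Camera axes: x right, y down, z forward; pixel columns grow to the right and rows downward; lengths in m; the calibration is good to about 2 mm. A picture is of the moment at which its call begins: read the wrist's pose just before it. calibration takes no time and is no camera call; for the wrist camera it gives the pose at the moment of the call.
- manip.hand_in(): hands the job in; it is judged then, once.
Trained networks look in the newest picture that a camera, given by its name, has taken for a name from the list of things; names that differ only in an ending like _2 or _b are one class to them, and where a whole thing is asked for, a point or a joint stands for the part that bears it (a point fixed in the world has none). Each returns a list of dicts, best first, with "conf" (0 to 1); they miss things now and then, are a little off and sometimes report something else, mostly with a low value. They report only what shows in the picture. A call takes as long as a camera call.
- manip.masks_of(thing, camera): "region" (420x560 bool, what is visible of it) and "centre" ([column, row] in pixels, amid what is visible of it).
The state is a dict: "clock": time; "joint_pos": joint angles; "joint_velocities": joint speeds; "tau": joint torques, N m; "position": TCP position; "ee_rot": TCP orientation; "ft_force": force on the tool from outside, world axes, zero at the start; "torque": the same for the moment, N m; "grip_width": opening from 0.0 (shut) to 1.0 (fully open); "grasp_force": force on a finger pad.
Only numpy, scipy, OpenCV 4.12 (cv2) and the standard library are available. Lean on these libraries where they do the work, as an engineer would, in place of code of your own. Each camera call takes 0.05 s, during which the arm holds its last target. There are 200 camera calls.

## Working session

There is one attempt and no reset: what is moved stays moved. The work goes in short steps, Python scripts to look and compute and a shell command to move; the robot and the scene stay as the last step left them, time stands still between calls to the robot, and variables do not carry over. Pictures are saved under pics/ and viewed, at most 10 in all, crops included, and the job is handed in when it is done.

```bash
mkdir -p pics; ls; cat > h.py <<'E'
import numpy as np, cv2
from workcell import manip
from scipy.spatial.transform import Rotation as R
def cal(n):
    c=manip.calibration(n); f=210/np.tan(np.radians(c['vfov'])/2); return f,c['cx'],c['cy'],np.array(c['camera_from_world'])
def onz(n,uv,z,c=None):
    f,cx,cy,T=c or cal(n); uv=np.atleast_2d(uv).astype(float)
    d=np.c_[(uv[:,0]-cx)/f,(uv[:,1]-cy)/f,np.ones(len(uv))]@T[:3,:3]
    o=-T[:3,:3].T@T[:3,3]; return o+d*((z-o[2])/d[:,2])[:,None]
def proj(n,p,c=None):
    f,cx,cy,T=c or cal(n); q=np.atleast_2d(p)@T[:3,:3].T+T[:3,3]; return np.c_[q[:,0]/q[:,2]*f+cx,q[:,1]/q[:,2]*f+cy]
E
python3 - <<'E'
from h import *
s=manip.get_obs();print(s['clock'],s['position'],s['ee_rot'],s['grip_width'])
for n in['top','scene']:
    im=manip.camera(n);cv2.imwrite(f'pics/{n}0.png',im)
    print(n,cal(n))
    for t,z in dict(cup_center=.078,rest=0.006,small_stand_ring=.066,large_stand_ring=.066,stick_center=.076,tray_in=.02,tape=.066,offcut=.018,sander=.035,screws=.085,square=.016).items():
        for m in manip.masks_of(t,n)[:2]:
            r=cv2.minAreaRect(np.argwhere(m['region'])[:,::-1].astype(np.float32))
            print(t,round(m['conf'],2),np.round(m['centre']),onz(n,m['centre'],z)[0].round(3),[np.round(a,1) for a in r])
E
```

```text
pics
0.0 [ 0.20289031 -0.59086352  0.30313686] [ 9.86350673e-01  1.64656795e-01 -1.75543650e-04 -6.76983569e-04] 0.9987609063128419
top (np.float64(395.69493863399293), 281.2467212021043, 216.25337732974637, array([[-0.01066874, -0.99992614,  0.00582232, -0.03235506],
       [-0.98497782,  0.0095053 , -0.17241912,  0.55689738],
       [ 0.17235104, -0.00757436, -0.98500647,  0.83274211],
       [ 0.        ,  0.        ,  0.        ,  1.        ]]))
cup_center 0.6 [320. 198.] [ 0.591 -0.123  0.078] [array([320.2, 199.8]), array([34.4, 25.5]), np.float64(56.3)]
rest 0.78 [312. 218.] [ 0.56  -0.111  0.006] [array([316.9, 207. ]), array([56.1, 34.7]), np.float64(76.7)]
rest 0.59 [114. 206.] [0.591 0.352 0.006] [array([130. , 213.4]), array([46.2, 48.5]), np.float64(32.3)]
small_stand_ring 0.97 [230. 237.] [0.509 0.073 0.066] [array([220.7, 235.7]), array([33.2, 37. ]), np.float64(31.3)]
small_stand_ring 0.3 [120. 205.] [0.583 0.315 0.066] [array([130.3, 213.2]), array([49.2, 50.5]), np.float64(33.0)]
large_stand_ring 0.85 [143. 206.] [0.579 0.264 0.066] [array([130. , 213.5]), array([49
[... 2079 characters left out ...]
23.4, 207.9]), array([37.2, 30.3]), np.float64(87.4)]
tape 0.59 [346. 262.] [0.717 0.056 0.066] [array([348.7, 262.4]), array([43.4, 28.8]), np.float64(35.0)]
offcut 0.75 [356. 182.] [0.441 0.223 0.018] [array([355.2, 182.1]), array([28.2, 15.2]), np.float64(26.6)]
sander 0.77 [420. 266.] [0.762 0.211 0.035] [array([420.3, 263.7]), array([55.8, 30.8]), np.float64(49.0)]
screws 0.66 [186. 330.] [ 0.769 -0.282  0.085] [array([187., 327.]), array([53.7, 39.4]), np.float64(63.4)]
screws 0.46 [240. 201.] [ 0.476 -0.102  0.085] [array([245.6, 212. ]), array([37.4, 45.5]), np.float64(12.3)]
square 0.91 [243. 202.] [ 0.407 -0.081  0.016] [array([245.8, 212.1]), array([37.1, 46.5]), np.float64(13.3)]
```

```bash
python3 - <<'E'
from h import *
a=cv2.imread('pics/top0.png')[120:320,80:480];a=cv2.resize(a,(800,400),interpolation=2);cv2.imwrite('pics/a.png',a)
E
```

```text
(no output)
```

View pics/a.png

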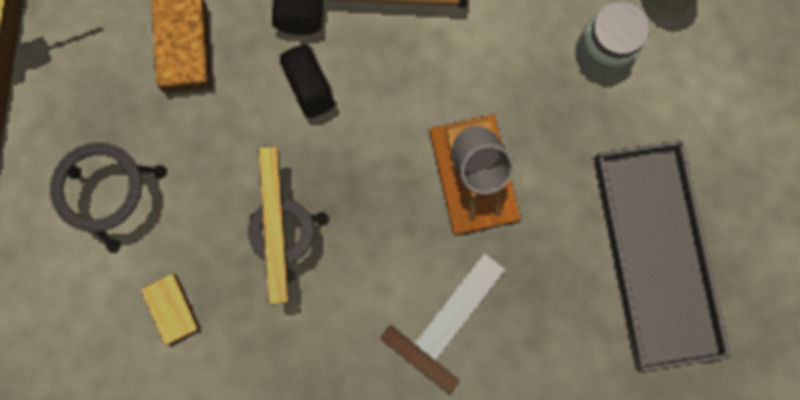

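Top view: the stick lies across the small ring at crop (275,225), the cup leans toward the robot at crop (485,165), and the tray is at (660,255). I'll grip the stick by the overhang beyond the ring, so I need its pose and the tray's.

```bash
cat >> h.py <<'E'
def box(n,t,z):
    m=manip.masks_of(t,n)[0]; r=cv2.minAreaRect(np.argwhere(m['region'])[:,::-1].astype(np.float32))
    P=onz(n,cv2.boxPoints(r),z)[:,:2]; return m,P
def rect(n,t,z):
    m,P=box(n,t,z); g=onz(n,np.argwhere(m['region'])[:,::-1],z)[:,:2].astype(np.float32)
    r=cv2.minAreaRect((g*1000).astype(np.float32)); B=cv2.boxPoints(r); e=B[1]-B[0]; f=B[2]-B[1]; e=e if np.hypot(*e)>np.hypot(*f) else f
    return m['conf'],np.array(r[0])/1000,np.array(r[1]).round(1),np.degrees(np.arctan2(e[1],e[0]))%180
def togo(p,yawdeg=None,n=None):
    """p: desired TCP world; yawdeg: desired world heading of the tool y line"""
    s=manip.get_obs();Q=R.from_quat(s['ee_rot']).as_matrix()
    print('slide cm',(Q.T@(np.array(p)-s['position'])*100).round(2),'tool y heading',np.degrees(np.arctan2(Q[1,1],Q[0,1])).round(2))
    if yawdeg is not None:
        d=np.degrees(np.arctan2(Q[1,1],Q[0,1]))-yawdeg; d=(d+90)%180-90; print('yaw rad (tool z down)',np.radians(d).round(3))
E
python3 - <<'E'
from h import *
for n in['top','scene']:
    manip.camera(n)
    print(n,'stick',rect(n,'stick_center',.074)); print('tray',rect(n,'tray_in',.024)); print('rest',rect(n,'rest',.012))
s=manip.get_obs();print(R.from_quat(s['ee_rot']).as_matrix().round(3))
f,cx,cy,T=cal('wrist');print(f,-T[:3,:3].T@T[:3,3],T[:3,:3].round(2).tolist())
E
```

```text
top stick (0.79, array([0.51944269, 0.10174065]), array([168.2,  22.5]), np.float32(4.0210023))Traceback (most recent call last):
  File "<stdin>", line 4, in <module>
  File "h.py", line 16, in rect
    m,P=box(n,t,z); g=onz(n,np.argwhere(m['region'])[:,::-1],z)[:,:2].astype(np.float32)
        ~~~^^^^^^^
  File "h.py", line 13, in box
    m=manip.masks_of(t,n)[0]; r=cv2.minAreaRect(np.argwhere(m['region'])[:,::-1].astype(np.float32))
      ~~~~~~~~~~~~~~~~~~~^^^
IndexError: list index out of range
```

```bash
python3 - <<'E'
from h import *
togo([.574,.1056,.25],94)
print(onz('top',[[399+0,197.0],[400,304]],.028), onz('top',[409.5,248.5],.028))
s=manip.get_obs();print(R.from_quat(s['ee_rot']).as_matrix().round(3))
f,cx,cy,T=cal('wrist');print(f,-T[:3,:3].T@T[:3,3],T[:3,:3].round(2).tolist())
E
```

```text
slide cm [ 57.72 -53.85   5.39] tool y heading -71.05
yaw rad (tool z down) 0.261
[[ 0.60251944 -0.30984916  0.028     ]
 [ 0.36180642 -0.29710347  0.028     ]] [[ 0.48362479 -0.32616349  0.028     ]]
[[ 0.946  0.325  0.   ]
 [ 0.325 -0.946 -0.   ]
 [ 0.     0.    -1.   ]]
307.7167992746563 [ 0.27791991 -0.56523931  0.37418529] [[0.32, -0.95, 0.0], [-0.9, -0.31, 0.31], [-0.3, -0.1, -0.95]]
```

```bash
python3 -m jog '[{"grip":-1,"slide":[3.2,-3.0,0],"yaw":0},{"grip":-1,"slide":[3.2,-3.0,0],"yaw":0},{"grip":-1,"slide":[3.2,-3.0,0],"yaw":0},{"grip":-1,"slide":[3.2,-3.0,0],"yaw":0},{"grip":-1,"slide":[3.2,-3.0,0],"yaw":0},{"grip":-1,"slide":[3.2,-3.0,0],"yaw":0},{"grip":-1,"slide":[3.2,-3.0,0],"yaw":0},{"grip":-1,"slide":[3.2,-3.0,0],"yaw":0}]' 30
python3 -m jog '[{"grip":-1,"slide":[3.2,-3.0,0],"yaw":0},{"grip":-1,"slide":[3.2,-3.0,0],"yaw":0},{"grip":-1,"slide":[3.2,-3.0,0],"yaw":0},{"grip":-1,"slide":[3.2,-3.0,0],"yaw":0},{"grip":-1,"slide":[3.2,-3.0,0],"yaw":0},{"grip":-1,"slide":[0,0,0],"yaw":0.13},{"grip":-1,"slide":[0,0,0],"yaw":0.13},{"grip":-1,"slide":[0,0,0],"yaw":0}]'
python3 - <<'E'
from h import *
cv2.imwrite('pics/w1.png',manip.camera('wrist'))
togo([.574,.1056,.25],94)
for t,z in(('stick_center',.076),('rest',.012),('tray_in',.028)):
  try: print(t,rect('wrist',t,z))
  except Exception as e: print(t,e)
E
```

```text
clock: 2.15
position: [0.3677, -0.2793, 0.3042]
ee_rot: [0.986, 0.165, 0.0, 0.0]
ft_force: [0.8, -0.2, -0.2]
grip_width: 1.0
grasp_force: 0.0
clock: 2.95
position: [0.4699, -0.0869, 0.3039]
ee_rot: [0.999, 0.035, 0.0, 0.0]
ft_force: [-1.2, -0.8, 0.3]
grip_width: 0.999
grasp_force: 0.0
slide cm [ 11.81 -18.46   5.4 ] tool y heading -85.79
yaw rad (tool z down) 0.004
stick_center (0.72, array([0.51798083, 0.09808807]), array([170. ,  25.8]), np.float32(4.909485))
rest (0.56, array([ 0.58370862, -0.12249327]), array([129.5,  79.7]), np.float32(12.322522))
tray_in (0.95, array([ 0.48789932, -0.32500955]), array([250.6, 114.8]), np.float32(8.461102))
```

View pics/w1.png

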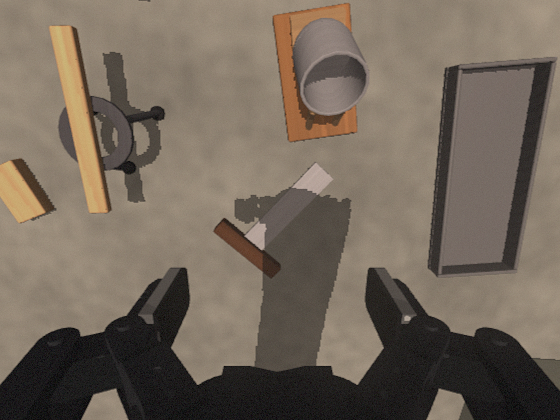

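```bash
python3 -m jog '[{"grip":-1,"slide":[2.3,-3.65,0],"yaw":0},{"grip":-1,"slide":[2.3,-3.65,0],"yaw":0},{"grip":-1,"slide":[2.3,-3.65,0],"yaw":0},{"grip":-1,"slide":[2.3,-3.65,0],"yaw":0},{"grip":-1,"slide":[2.3,-3.65,0],"yaw":0},{"grip":-1,"slide":[0,0,4],"yaw":0},{"grip":-1,"slide":[0,0,4],"yaw":0},{"grip":-1,"slide":[0,0,0],"yaw":0}]' 30
python3 - <<'E'
from h import *
cv2.imwrite('pics/w2.png',manip.camera('wrist'))
togo([.571,.1035,.134],94)
for t,z in(('stick_center',.076),):
  try: print(t,rect('wrist',t,z))
  except Exception as e: print(t,e)
E
```

```text
clock: 3.95
position: [0.5693, 0.1021, 0.2189]
ee_rot: [0.999, 0.036, -0.004, 0.0]
ft_force: [-1.0, -0.0, -0.7]
grip_width: 1.001
grasp_force: 0.0
slide cm [ 0.09 -0.12  8.83] tool y heading -85.88
yaw rad (tool z down) 0.002
stick_center (0.57, array([0.52032404, 0.10264311]), array([174.4,  21.2]), np.float32(4.557915))
```

View pics/w2.png

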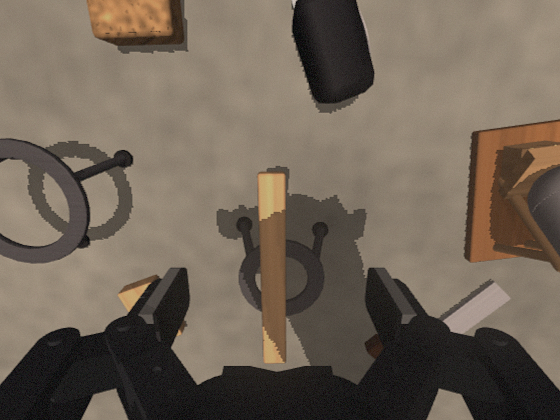

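```bash
python3 -m jog '[{"grip":-1,"slide":[0.1,-0.45,3],"yaw":0},{"grip":-1,"slide":[0,0,3],"yaw":0},{"grip":-1,"slide":[0,0,2.6],"yaw":0},{"grip":1,"slide":[0,0,0],"yaw":0},{"grip":1,"slide":[0,0,0],"yaw":0},{"grip":1,"slide":[0,0,0],"yaw":0},{"grip":1,"slide":[0,0,0],"yaw":0},{"grip":1,"slide":[0,0,0],"yaw":0}]' 30
python3 -m jog '[{"grip":1,"slide":[0,0,0],"yaw":0},{"grip":1,"slide":[0,0,0],"yaw":0},{"grip":1,"slide":[0,0,-1.5],"yaw":0},{"grip":1,"slide":[0,0,-3],"yaw":0},{"grip":1,"slide":[0,0,-4],"yaw":0},{"grip":1,"slide":[0,0,-4],"yaw":0},{"grip":1,"slide":[0,0,-2],"yaw":0},{"grip":1,"slide":[0,0,0],"yaw":0}]'
python3 - <<'E'
from h import *
print('ring',onz('wrist',[281,276],.066))
cv2.imwrite('pics/w3.png',manip.camera('wrist'))
import os
E
```

```text
clock: 4.85
position: [0.573, 0.1077, 0.1394]
ee_rot: [0.999, 0.035, 0.001, -0.0]
ft_force: [0.5, -0.4, 3.4]
grip_width: 0.22
grasp_force: 33.8
clock: 5.65
position: [0.5732, 0.1082, 0.2873]
ee_rot: [0.999, 0.036, 0.003, -0.0]
ft_force: [-0.1, 0.7, -0.0]
grip_width: 0.223
grasp_force: 33.2
ring [[0.48295227 0.09690217 0.066     ]]
```

View pics/w3.png

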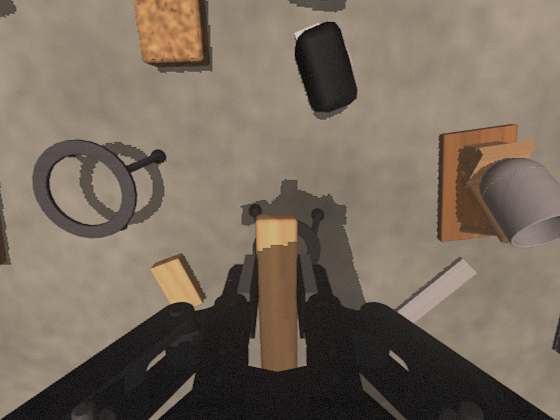

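Stick held between the pads (tip at (277,217)). Carrying it to the tray.

```bash
python3 -m jog '[{"grip":1,"slide":[0,4.5,0],"yaw":-0.08},{"grip":1,"slide":[0,4.5,0],"yaw":0},{"grip":1,"slide":[0,4.5,0],"yaw":0},{"grip":1,"slide":[0,4.5,0],"yaw":0},{"grip":1,"slide":[0,4.5,0],"yaw":0},{"grip":1,"slide":[0,4.5,0],"yaw":0},{"grip":1,"slide":[0,4,0],"yaw":0},{"grip":1,"slide":[0,0,0],"yaw":0}]'
python3 - <<'E'
from h import *
cv2.imwrite('pics/w4.png',manip.camera('wrist'));cv2.imwrite('pics/t4.png',manip.camera('top'))
togo([.5375,-.318,.18],98.5)
for n in('wrist','top'):
 for t,z in(('tray_in',.028),('rest',.012),('small_stand_ring',.066),('stick_center',.23)):
  try: print(n,t,rect(n,t,z))
  except Exception as e: print(t,e)
E
```

```text
clock: 6.5
position: [0.6139, -0.2068, 0.2807]
ee_rot: [0.997, 0.071, -0.002, 0.001]
ft_force: [-1.3, 0.1, -0.8]
grip_width: 0.219
grasp_force: 33.2
slide cm [-9.36 10.54 10.14] tool y heading -81.46
yaw rad (tool z down) 0.001
wrist tray_in (0.69, array([ 0.51065002, -0.31853113]), array([222. , 104.3]), np.float32(9.063693))
wrist rest (0.58, array([ 0.58515002, -0.11181599]), array([131.1,  84.7]), np.float32(12.738741))
wrist small_stand_ring (0.88, array([0.53019757, 0.05202248]), array([ 37.1, 100.1]), np.float32(150.19571))
wrist stick_center (0.96, array([ 0.60951636, -0.19849059]), array([84.7, 18. ]), np.float32(9.890418))
top tray_in (0.73, array([ 0.48576202, -0.29773593]), array([252.6,  49.5]), np.float32(0.14395905))
top rest (0.83, array([ 0.58402954, -0.12172118]), array([131.,  80.]), np.float32(11.920758))
top small_stand_ring (0.76, array([0.51050153, 0.09410358]), array([74.7, 85.2]), np.float32(149.95926))
top stick_center (0.69, array([ 0.54148505, -0.20945166]), array([132.9,  20.7]), np.float32(9.679403))
```

View pics/w4.png

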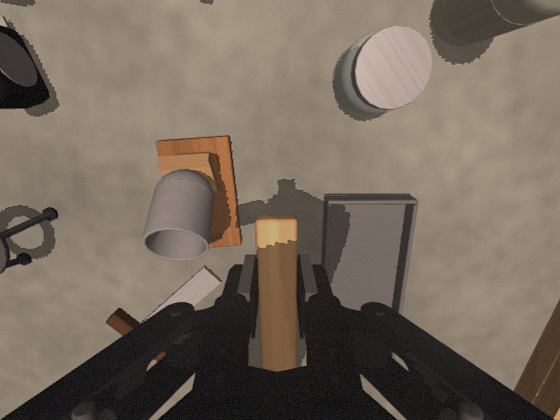

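The tray's far rim runs (323,195)–(414,195); the cup in the rest is at (183,215).

```bash
python3 - <<'E'
from h import *
P=onz('wrist',[[323,195],[414,195],[403,305]],.028);print(P)
a=P[0,:2]-P[1,:2];h=np.degrees(np.arctan2(a[1],a[0]));print('width',np.hypot(*a),'y heading',h)
u=np.array([np.cos(np.radians(h-90)),np.sin(np.radians(h-90))]);c=(P[0]+P[1])[:2]/2-.125*u;print('tray centre',c)
t=c+.053*u;togo([*t,.1],h)
E
```

```text
[[ 0.6115037  -0.25091364  0.028     ]
 [ 0.62655983 -0.3496827   0.028     ]
 [ 0.48742309 -0.37716031  0.028     ]]
width 0.09991003597397945 y heading 98.66731575918189
tray centre [ 0.49545927 -0.31913528]
slide cm [-8.37 10.1  18.31] tool y heading -81.3
yaw rad (tool z down) 0.001
```

```bash
python3 -m jog '[{"grip":1,"slide":[-2.87,3.4,0],"yaw":0},{"grip":1,"slide":[-2.87,3.4,0],"yaw":0},{"grip":1,"slide":[-2.87,3.4,0],"yaw":0},{"grip":1,"slide":[0,0,4.7],"yaw":0},{"grip":1,"slide":[0,0,4.7],"yaw":0},{"grip":1,"slide":[0,0,4.7],"yaw":0},{"grip":1,"slide":[0,0,2],"yaw":0},{"grip":1,"slide":[0,0,0],"yaw":0}]'
python3 -m jog '[{"grip":1,"slide":[0,0,2.5],"yaw":0},{"grip":1,"slide":[0,0,0.6],"yaw":0},{"grip":1,"slide":[0,0,0.5],"yaw":0},{"grip":1,"slide":[0,0,0],"yaw":0},{"grip":1,"slide":[0,0,0],"yaw":0}]'
```

```text
clock: 7.8
position: [0.5438, -0.3121, 0.1185]
ee_rot: [0.997, 0.076, -0.002, -0.002]
ft_force: [-0.0, -0.5, 0.5]
grip_width: 0.222
grasp_force: 33.3
clock: 8.3
position: [0.546, -0.3133, 0.0872]
ee_rot: [0.997, 0.075, 0.001, 0.0]
ft_force: [-0.3, -0.4, -0.3]
grip_width: 0.224
grasp_force: 33.2
```

```bash
python3 -m jog '[{"grip":1,"slide":[0,0,0.5],"yaw":0},{"grip":1,"slide":[0,0,0.2],"yaw":0},{"grip":1,"slide":[0,0,0],"yaw":0}]'
python3 -m jog '[{"grip":0,"slide":[0,0,0],"yaw":0},{"grip":0,"slide":[0,0,0],"yaw":0},{"grip":0,"slide":[0,0,0],"yaw":0},{"grip":0,"slide":[0,0,0],"yaw":0},{"grip":0,"slide":[0,0,-3],"yaw":0},{"grip":0,"slide":[0,0,-4.5],"yaw":0},{"grip":-1,"slide":[0,0,-4.5],"yaw":0},{"grip":-1,"slide":[0,0,-4.5],"yaw":0}]'
python3 -m jog '[{"grip":-1,"slide":[0,-4,-2],"yaw":0},{"grip":-1,"slide":[0,-4,0],"yaw":0},{"grip":-1,"slide":[0,-4,0],"yaw":0},{"grip":-1,"slide":[-3,0,0],"yaw":0},{"grip":-1,"slide":[-3,0,0],"yaw":0},{"grip":-1,"slide":[0,0,0],"yaw":0}]'
python3 - <<'E'
from h import *
cv2.imwrite('pics/w5.png',manip.camera('wrist'));cv2.imwrite('pics/t5.png',manip.camera('top'))
for n in('wrist','top'):
 for t,z in(('tray_in',.028),('rest',.012),('stick_center',.015)):
  try: print(n,t,rect(n,t,z))
  except Exception as e: print(t,e)
E
```

```text
clock: 8.6
position: [0.5455, -0.3131, 0.0789]
ee_rot: [0.997, 0.075, 0.0, 0.0]
ft_force: [0.1, -0.1, -0.2]
grip_width: 0.221
grasp_force: 33.2
clock: 9.4
position: [0.5452, -0.3127, 0.2457]
ee_rot: [0.997, 0.076, -0.0, -0.0]
ft_force: [0.9, -0.6, 1.0]
grip_width: 0.821
grasp_force: 0.0
clock: 10.0
position: [0.4653, -0.2042, 0.2639]
ee_rot: [0.997, 0.074, -0.001, 0.001]
ft_force: [0.4, -0.8, -0.0]
grip_width: 1.0
grasp_force: 0.0
wrist tray_in (0.69, array([ 0.4911376 , -0.32724066]), array([251.6, 107.9]), np.float32(8.367014))
wrist rest (0.75, array([ 0.57574567, -0.12374559]), array([105.6,  83. ]), np.float32(11.96432))
wrist stick_center (0.81, array([ 0.49557336, -0.31895352]), array([168.3,  23.5]), np.float32(9.58571))
top tray_in (0.72, array([ 0.58429327, -0.28245529]), array([46.7, 48.2]), np.float32(97.72554))
top rest (0.81, array([ 0.58455042, -0.12217812]), array([130.9,  85.8]), np.float32(11.9008))
top stick_center (0.37, array([0.69835498, 0.07261811]), array([87.9, 43.2]), np.float32(24.487204))
```

View pics/w5.png

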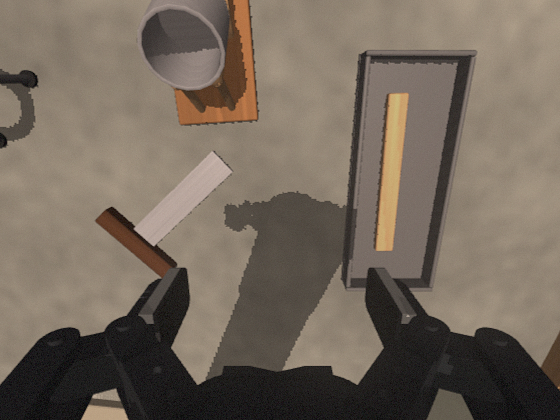

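Stick lies flat in the tray at (392,172). Next, a close view of the bare ring and the cup.

```bash
python3 -m jog '[{"grip":-1,"slide":[0,-4.5,0],"yaw":0},{"grip":-1,"slide":[0,-4.5,0],"yaw":0},{"grip":-1,"slide":[0,-4.5,0],"yaw":0},{"grip":-1,"slide":[0,-4.5,0],"yaw":-0.06},{"grip":-1,"slide":[0,-3,0],"yaw":0},{"grip":-1,"slide":[0,0,0],"yaw":0}]'
python3 - <<'E'
from h import *
im=manip.camera('wrist');cv2.imwrite('pics/w6.png',im)
print(manip.get_obs()['position'])
for t,z in(('rest',.012),('small_stand_ring',.066),('cup_center',.078)):
  for m in manip.masks_of(t,'wrist')[:2]: print(t,round(m['conf'],2),m['centre'],onz('wrist',m['centre'],z))
m=manip.masks_of('small_stand_ring','wrist')
m=m[0]['region']
# ring fit: reproject pixels at z=.066 and choose centre maximizing annulus 22..36 overlap
g=onz('wrist',np.argwhere(m)[:,::-1],.066)[:,:2]
N=range(-40,41)
th=np.linspace(0,2*np.pi,72,endpoint=False);c0=np.median(g,0);best=[]
A=np.array([[r*np.cos(t),r*np.sin(t)] for r in np.linspace(.0,.042,29) for t in th]);rr=np.hypot(*A.T);w=np.where((rr>.022)&(rr<.036),1,-1.)
for i in N:
  for j in N:
    c=c0+np.array([i,j])*.0007
    p=np.round(proj('wrist',np.c_[A+c,np.full(len(A),.066)])).astype(int);ok=(p[:,0]>=0)&(p[:,0]<560)&(p[:,1]>=0)&(p[:,1]<420)
    best.append(((w[ok]*m[p[ok,1],p[ok,0]]).sum(),*c))
best.sort(reverse=True);print(best[:3]);np.save('m.npy',m)
E
```

```text
clock: 11.0
position: [0.4344, 0.0082, 0.2643]
ee_rot: [0.994, 0.109, 0.0, 0.0]
ft_force: [0.9, -0.7, 0.3]
grip_width: 1.0
grasp_force: 0.0
[0.43479483 0.00570596 0.26414879]
rest 0.65 [426.5, 82.1] [[ 0.56628253 -0.11681472  0.012     ]]
small_stand_ring 0.71 [210.4, 68.0] [[0.53089442 0.07753304 0.066     ]]
cup_center 0.75 [504.5, 48.4] [[ 0.5892142  -0.13876195  0.078     ]]Traceback (most recent call last):
  File "<stdin>", line 16, in <module>
  File "h.py", line 11, in proj
    f,cx,cy,T=c or cal(n); q=np.atleast_2d(p)@T[:3,:3].T+T[:3,3]; return np.c_[q[:,0]/q[:,2]*f+cx,q[:,1]/q[:,2]*f+cy]
                   ~~~^^^
  File "h.py", line 5, in cal
    c=manip.calibration(n); f=210/np.tan(np.radians(c['vfov'])/2); return f,c['cx'],c['cy'],np.array(c['camera_from_world'])
ValueError: time passes only in moves, steps and waits
```

View pics/w6.png

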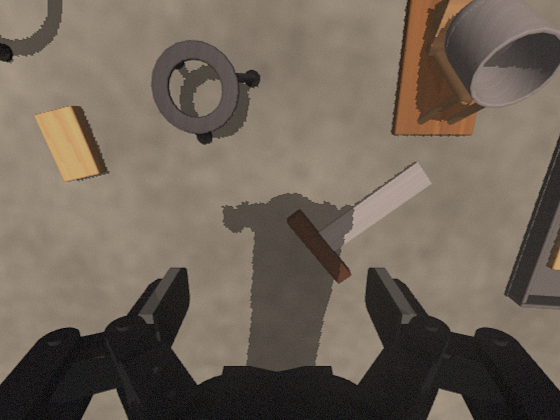

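Ring clear: centre about (195,87). Cup mouth about (516,70).

```bash
python3 - <<'E'
from h import *
C=cal('wrist');im=cv2.imread('pics/w6.png')
roi=im[30:145,140:265];_,th=cv2.threshold(cv2.cvtColor(roi,6),0,255,cv2.THRESH_BINARY_INV+cv2.THRESH_OTSU)
m=np.zeros((420,560));m[30:145,140:265]=th>0
t=np.linspace(0,2*np.pi,72,endpoint=False)
A=np.array([[r*np.cos(a),r*np.sin(a)] for r in np.linspace(.015,.042,28) for a in t]);rr=np.hypot(*A.T);w=np.where((rr>.022)&(rr<.036),1,-1.)
c0=onz('wrist',[195.5,87],.066,C)[0,:2];best=[]
for i in range(-15,16):
  for j in range(-15,16):
    c=c0+np.array([i,j])*.0007
    p=proj('wrist',np.c_[A+c,np.full(len(A),.066)],C).astype(np.float32)
    best.append(((w*cv2.remap(m.astype(np.float32),p[None,:,0],p[None,:,1],1)[0]).sum(),*c))
best.sort(reverse=True);print('c0',c0,'fit',np.mean(best[:5],0))
print('mouth',onz('wrist',[516,68],.111,C),'rest corners',onz('wrist',[[393,134],[471,135]],.012,C))
# predicted mouth from rest (.584,-.122), 12 deg
for c in([.584,-.122],):
  u=np.array([np.cos(np.radians(12)),np.sin(np.radians(12)),0]);mid=np.array([*c,.078])+.002*u;ax=-np.sin(np.radians(35))*u+[0,0,np.cos(np.radians(35))]
  v=np.cross(ax,u);v/=np.linalg.norm(v);w2=np.cross(ax,v)
  pm=mid+.04*ax;print('mid',mid,'mouth',pm,proj('wrist',pm,C))
  pts=[pm+.028*(np.cos(a)*v+np.sin(a)*w2) for a in np.arange(0,6.28,.2)]
  p=proj('wrist',pts,C).round().astype(int)
  for q in p: cv2.circle(im,tuple(int(k) for k in q),1,(0,0,255),-1)
for r in(.022,.036):
  for q in proj('wrist',[[best[0][1]+r*np.cos(a),best[0][2]+r*np.sin(a),.066] for a in t],C).round().astype(int): cv2.circle(im,tuple(int(k) for k in q),0,(0,255,0),-1)
cv2.imwrite('pics/w6o.png',cv2.resize(im[:160,140:560],(800,305)))
E
```

```text
c0 [0.51444    0.08675505] fit [5.24243750e+02 5.13320000e-01 8.68950497e-02]
mouth [[ 0.56994686 -0.13103752  0.111     ]] rest corners [[ 0.51220406 -0.10232836  0.012     ]
 [ 0.52779513 -0.18065063  0.012     ]]
mid [ 0.5859563  -0.12158418  0.078     ] mouth [ 0.5635146  -0.12635431  0.11076608] [[504.97973651  76.72948222]]
```

View pics/w6o.png

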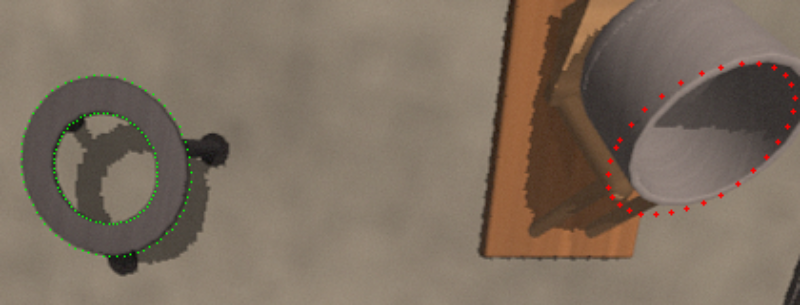

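```bash
python3 -m jog '[{"grip":-1,"slide":[-0.5,4,0],"yaw":0},{"grip":-1,"slide":[-0.5,4,0],"yaw":0},{"grip":-1,"slide":[-0.5,4,0],"yaw":0},{"grip":-1,"slide":[0,2,0],"yaw":0},{"grip":-1,"slide":[0,0,0],"yaw":0},{"grip":-1,"slide":[0,0,0],"yaw":0},{"grip":-1,"slide":[0,0,0],"yaw":0}]'
python3 - <<'E'
from h import *
C=cal('wrist');im=manip.camera('wrist');cv2.imwrite('pics/w7.png',im);s=manip.get_obs();print(s['position'])
for h in(12,):
 for c,col in(([.584,-.1235],(0,0,255)),):
  u=np.array([np.cos(np.radians(h)),np.sin(np.radians(h)),0]);n=np.array([-u[1],u[0],0]);mid=np.array([*c,.078])+.002*u;ax=-np.sin(np.radians(35))*u+[0,0,np.cos(np.radians(35))]
  w2=np.cross(ax,n);pm=mid+.04*ax
  p=proj('wrist',[pm+.028*(np.cos(a)*n+np.sin(a)*w2) for a in np.arange(0,6.28,.15)],C)
  b=[np.array([*c,.012])+i*.065*u+j*.04*n for i,j in((1,1),(1,-1),(-1,-1),(-1,1))]
  p=np.r_[p,proj('wrist',b,C)]
  for q in p.round().astype(int): cv2.circle(im,tuple(int(k) for k in q),1,col,-1)
cv2.imwrite('pics/w7o.png',cv2.resize(im[:250,180:430],(600,600)))
E
```

```text
clock: 11.95
position: [0.4495, -0.1351, 0.2639]
ee_rot: [0.994, 0.106, -0.0, -0.0]
ft_force: [0.3, -0.1, 0.4]
grip_width: 0.999
grasp_force: 0.0
[ 0.44952586 -0.13509492  0.26391171]
```

View pics/w7o.png

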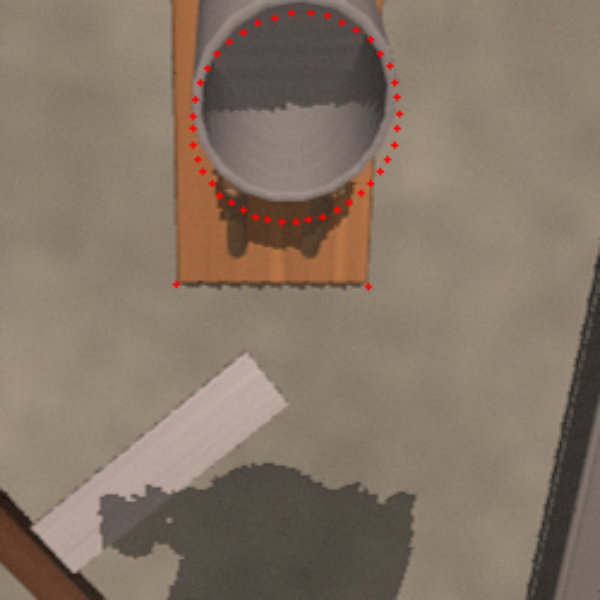

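Rest overlay matches exactly at its corners; the mouth lies about 6 mm farther forward than predicted (crop (292,100) against (296,117)). I'll use that.

```bash
python3 - <<'E'
from h import *
togo([.586,-.122,.140],102)
E
```

```text
slide cm [13.62  1.6  12.39] tool y heading -77.83
yaw rad (tool z down) 0.003
```

```bash
python3 -m jog '[{"grip":-1,"slide":[4.5,0.5,0],"yaw":0},{"grip":-1,"slide":[4.5,0.5,0],"yaw":0},{"grip":-1,"slide":[4.6,0.6,0],"yaw":0},{"grip":-1,"slide":[0,0,4],"yaw":0},{"grip":-1,"slide":[0,0,4],"yaw":0},{"grip":-1,"slide":[0,0,3],"yaw":0},{"grip":-1,"slide":[0,0,0],"yaw":0},{"grip":-1,"slide":[0,0,0],"yaw":0}]'
python3 - <<'E'
from h import *
togo([.586,-.122,.140],102)
E
```

```text
clock: 12.8
position: [0.5861, -0.1226, 0.1549]
ee_rot: [0.994, 0.106, 0.0, -0.0]
ft_force: [0.1, -0.1, 0.3]
grip_width: 1.0
grasp_force: 0.0
slide cm [ 0.01 -0.06  1.49] tool y heading -77.86
yaw rad (tool z down) 0.002
```

```bash
python3 -m jog '[{"grip":-1,"slide":[0,-0.06,1.4],"yaw":0},{"grip":-1,"slide":[0,0,0],"yaw":0},{"grip":1,"slide":[0,0,0],"yaw":0},{"grip":1,"slide":[0,0,0],"yaw":0},{"grip":1,"slide":[0,0,0],"yaw":0},{"grip":1,"slide":[0,0,0],"yaw":0},{"grip":1,"slide":[0,0,0],"yaw":0},{"grip":1,"slide":[0,0,0],"yaw":0}]' 25
```

```text
clock: 13.6
position: [0.586, -0.1226, 0.1409]
ee_rot: [0.994, 0.105, 0.0, 0.0]
ft_force: [-2.2, 0.7, 6.2]
grip_width: 0.66
grasp_force: 26.0
```

```bash
python3 -m jog '[{"grip":1,"slide":[0,0,-0.5],"yaw":0},{"grip":1,"slide":[0,0,-1],"yaw":0},{"grip":1,"slide":[0,0,-2],"yaw":0},{"grip":1,"slide":[0,0,-2],"yaw":0},{"grip":1,"slide":[0,0,-3],"yaw":0},{"grip":1,"slide":[0,0,-1],"yaw":0},{"grip":1,"slide":[0,0,0],"yaw":0},{"grip":1,"slide":[0,0,0],"yaw":0}]'
python3 - <<'E'
from h import *
a=manip.camera('wrist');b=manip.camera('scene')
cv2.imwrite('pics/w8.png',np.hstack([cv2.resize(a[130:,130:430],(400,387)),cv2.resize(b[130:290,180:345],(400,387))]))
E
```

```text
clock: 14.4
position: [0.5852, -0.1229, 0.2339]
ee_rot: [0.994, 0.105, -0.001, -0.0]
ft_force: [0.8, 0.2, -3.3]
grip_width: 0.665
grasp_force: 27.4
```

View pics/w8.png

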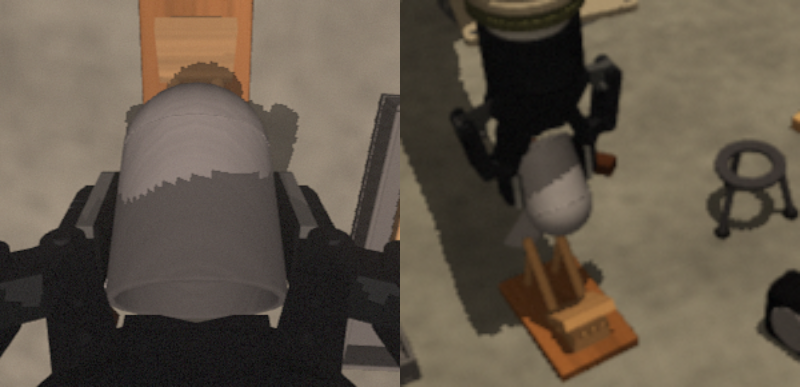

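The cup is held between the pads and still leaning as it did in the rest. From here I work numerically: fit the cup's pose to the masks.

```bash
cat > fit.py <<'E'
from h import *
from scipy.optimize import minimize
t=np.linspace(0,2*np.pi,40,endpoint=False)
pr=[(28*np.sin(a),28-28*np.cos(a)) for a in np.linspace(0.02,np.pi/2,12)]+[(28,80)]
S=np.array([[r*np.cos(a),r*np.sin(a),z-40] for r,z in pr for a in t])/1000
def model(mid,ax,C,n):
    ax=ax/np.linalg.norm(ax);x=np.cross([0,1,0],ax);x/=np.linalg.norm(x);M=np.c_[x,np.cross(ax,x),ax]
    h=cv2.convexHull((proj(n,S@M.T+mid,C)*16).round().astype(np.int32));o=np.zeros((420,560),np.uint8);cv2.fillConvexPoly(o,h,255,lineType=cv2.LINE_AA,shift=4);return o/255.
def fit(names,x0,dark=45,free=(1,1,1,1,1)):
    """x = mid(world m), lean components ax=(a,b,1). returns best"""
    D=[]
    for n in names:
        C=cal(n);im=manip.camera(n);mm=manip.masks_of('cup_center',n)
        if not mm: print('no cup',n);continue
        g=cv2.cvtColor(im,6);ign=cv2.dilate((g<dark).astype(np.uint8),np.ones((5,5)))>0
        cv2.imwrite(f'pics/f_{n}.png',im);print(n,'conf',round(mm[0]['conf'],2),mm[0]['region'].sum());D.append((n,C,mm[0]['region'],ign&~mm[0]['region']))
    x0=np.array(x0,float);sc=np.array([.005,.005,.005,.15,.15])*np.array(free)
    def cost(v,pr=False):
        x=x0+v*sc;c=0.03*(v@v)*0
        for n,C,m,ign in D:
            o=model(x[:3],np.array([x[3],x[4],1]),C,n);e=(np.abs(o-m)*~ign).sum()/m.sum();c+=e
            if pr: print(n,'err',round(e,3))
        return c
    best=min((minimize(cost,i,method='Nelder-Mead',options=dict(xatol=.02,fatol=1e-4,maxiter=500,initial_simplex=np.array(i)+np.r_[np.zeros((1,5)),np.eye(5)*1.2])) for i in (np.zeros(5),np.array([1,0,1,1,0.]),np.array([-1,0,-1,-1,0.]))),key=lambda r:r.fun)
    cost(best.x,True);x=x0+best.x*sc
    ax=np.array([x[3],x[4],1]);print('mid',x[:3].round(4),'tilt',np.degrees(np.arctan(np.hypot(*x[3:]))).round(1),'towards',np.degrees(np.arctan2(x[4],x[3])).round(1))
    ball=x[:3]-.012*ax/np.linalg.norm(ax);print('ball',ball.round(4));return x,ball
E
python3 - <<'E'
from fit import *
p=manip.get_obs()['position']
x0=[*(p+[.0065,.0016,-.066]),-.685,-.146]
x,b=fit(['wrist','scene'],x0)
x,b=fit(['wrist','scene'],x0,free=(1,0,1,1,0))
print('ball-tcp',b-p)
E
```

```text
wrist conf 0.76 19585
scene conf 0.92 967
wrist err 0.01
scene err 0.033
mid [ 0.5901 -0.1213  0.1713] tilt 32.3 towards -165.9
ball [ 0.5963 -0.1197  0.1612]
wrist conf 0.69 19715
scene conf 0.77 988
wrist err 0.009
scene err 0.025
mid [ 0.5909 -0.1212  0.1714] tilt 30.8 towards -165.9
ball [ 0.5968 -0.1197  0.1611]
ball-tcp [ 0.01184138  0.00310415 -0.07227952]
```

```bash
python3 -m jog '[{"grip":1,"slide":[-1.9,-2.5,-0.5],"yaw":0},{"grip":1,"slide":[-1.9,-2.5,-0.5],"yaw":0},{"grip":1,"slide":[-1.9,-2.5,-0.5],"yaw":0},{"grip":1,"slide":[-1.9,-2.5,-0.5],"yaw":0},{"grip":1,"slide":[-1.9,-2.5,-0.5],"yaw":0},{"grip":1,"slide":[-1.9,-2.5,-0.5],"yaw":0},{"grip":1,"slide":[0,0,0],"yaw":0},{"grip":1,"slide":[0,0,0],"yaw":0}]'
python3 -m jog '[{"grip":1,"slide":[0,0,0],"yaw":0},{"grip":1,"slide":[0,0,0],"yaw":0}]'
cat > ring.py <<'E'
from h import *
def ring(n,im,C,c0=(.513,.0885)):
    u,v=proj(n,[*c0,.066],C)[0].astype(int);k=int(60 if n=='wrist' else 28);a,b=max(v-k,0),max(u-k,0)
    roi=im[a:v+k,b:u+k];g=cv2.cvtColor(roi,6).astype(np.float32);m=np.zeros((420,560),np.float32);m[a:v+k,b:u+k]=np.median(g)-g
    m=np.clip(m,-5,45)
    t=np.linspace(0,2*np.pi,72,endpoint=False);A=np.array([[r*np.cos(q),r*np.sin(q)] for r in np.linspace(.014,.043,30) for q in t]);rr=np.hypot(*A.T);w=np.where((rr>.022)&(rr<.036),1,-1.)
    B=[]
    for i in range(-20,21):
      for j in range(-20,21):
        c=np.array(c0)+np.array([i,j])*.0006;p=proj(n,np.c_[A+c,np.full(len(A),.066)],C).astype(np.float32)
        B.append(((w*cv2.remap(m,p[None,:,0],p[None,:,1],1)[0]).sum(),*c))
    B.sort(reverse=True);return np.mean(B[:5],0),(u,v)
E
python3 - <<'E'
from ring import *
C=cal('wrist');im=manip.camera('wrist');cv2.imwrite('pics/w9.png',im);print(manip.get_obs()['position'],ring('wrist',im,C))
print('top',ring('top',cv2.imread('pics/t5.png'),cal('top')))
E
```

```text
clock: 15.7
position: [0.4428, 0.0001, 0.2654]
ee_rot: [0.994, 0.106, 0.001, 0.001]
ft_force: [1.1, -0.4, -1.7]
grip_width: 0.659
grasp_force: 27.6
clock: 15.9
position: [0.4432, -0.0005, 0.2647]
ee_rot: [0.994, 0.105, -0.0, -0.0]
ft_force: [0.1, 0.8, -3.4]
grip_width: 0.657
grasp_force: 27.6
[ 4.43103344e-01 -4.26409799e-04  2.64643761e-01] (array([1.92325955e+04, 5.11920000e-01, 9.30600000e-02]), (np.int64(188), np.int64(97)))
top (array([1.47658645e+04, 5.13720000e-01, 9.54600000e-02]), (np.int64(222), np.int64(235)))
```

```bash
python3 - <<'E'
from ring import *
C=cal('scene');im=manip.camera('scene');cv2.imwrite('pics/s9.png',im);print('scene',ring('scene',im,C,(.513,.093)))
print('scene0-like w6 top', ring('top',manip.camera('top'),cal('top')))
togo([.5007,.0899,.185])
E
```

```text
scene (array([1.58537885e+04, 5.17080000e-01, 9.38400000e-02]), (np.int64(322), np.int64(196)))
scene0-like w6 top (array([6.03156875e+03, 5.12280000e-01, 9.64200000e-02]), (np.int64(222), np.int64(235)))
slide cm [ 7.53 -7.61  7.97] tool y heading -77.95
```

```bash
python3 -m jog '[{"grip":1,"slide":[2.5,-2.56,0],"yaw":0},{"grip":1,"slide":[2.5,-2.57,0],"yaw":0},{"grip":1,"slide":[2.55,-2.57,0],"yaw":0},{"grip":1,"slide":[0,0,3],"yaw":0},{"grip":1,"slide":[0,0,3],"yaw":0},{"grip":1,"slide":[0,0,1.5],"yaw":0},{"grip":1,"slide":[0,0,0],"yaw":0},{"grip":1,"slide":[0,0,0],"yaw":0}]'
python3 - <<'E'
from fit import *
from ring import ring
p=manip.get_obs()['position'];print(p)
x0=[*(p+[.0058,.0016,-.0625]),-.58,-.146]
x,b=fit(['scene'],x0,free=(1,1,1,0,0))
x,b=fit(['wrist'],x0,free=(1,1,1,1,0))
print('ball-tcp',b-p)
print('scene ring',ring('scene',cv2.imread('pics/f_scene.png'),cal('scene'),(.514,.094))[0])
print('wrist ring',ring('wrist',cv2.imread('pics/f_wrist.png'),cal('wrist'),(.514,.094)))
E
```

```text
clock: 16.85
position: [0.5009, 0.0911, 0.1907]
ee_rot: [0.994, 0.105, 0.0, -0.0]
ft_force: [0.5, 0.4, -1.6]
grip_width: 0.659
grasp_force: 27.7
[0.5009393  0.09107594 0.19071714]
scene conf 0.64 667
scene err 0.026
mid [0.5032 0.0947 0.1251] tilt 30.9 towards -165.9
ball [0.5091 0.0962 0.1148]
wrist conf 0.59 19706
wrist err 0.005
mid [0.506  0.0921 0.1268] tilt 32.9 towards -166.9
ball [0.5124 0.0936 0.1167]
ball-tcp [ 0.01143127  0.00250062 -0.07400567]
scene ring [5.85137539e+03 5.21080000e-01 9.31600000e-02]
wrist ring (array([7.87301074e+03, 5.02720000e-01, 8.28400000e-02]), (np.int64(276), np.int64(211)))
```

```bash
cat > ring2.py <<'E'
from h import *
t=np.linspace(0,2*np.pi,60,endpoint=False);U=np.c_[np.cos(t),np.sin(t)]
def poly(p,hull=False):
    o=np.zeros((420,560),np.uint8);q=(p*16).round().astype(np.int32);q=cv2.convexHull(q);cv2.fillConvexPoly(o,q,255,lineType=cv2.LINE_AA,shift=4);return o/255.
def rend(n,c,C,dr=0):
    P=lambda r,z:proj(n,np.c_[U*r+c,np.full(60,z)],C)
    return poly(np.r_[P(.036+dr,.066),P(.036+dr,.060)])-np.minimum(poly(P(.022-dr,.066)),poly(P(.022-dr,.060)))
def ring2(n,im,C,c0=(.513,.094)):
    from scipy.optimize import minimize
    g=cv2.cvtColor(im,6).astype(np.float32);best=None
    def cost(c):
        m=rend(n,c,C);b=rend(n,c,C,.004)-m; mi=m.sum();bi=b.clip(0).sum();return (m*g).sum()/mi-(b.clip(0)*np.minimum(g,130)).sum()/bi
    G=[(cost(np.array(c0)+[i*.002,j*.002]),i,j) for i in range(-5,6) for j in range(-5,6)];_,i,j=min(G)
    r=minimize(cost,np.array(c0)+[i*.002,j*.002],method='Nelder-Mead',options=dict(xatol=1e-4,fatol=1e-3,initial_simplex=np.array(c0)+[i*.002,j*.002]+np.array([[0,0],[.0015,0],[0,.0015]])))
    return r.x.round(4),round(r.fun,1)
def wcal(pos,quat):
    s=manip.get_obs();f,cx,cy,T=cal('wrist');H=np.eye(4);H[:3,:3]=R.from_quat(s['ee_rot']).as_matrix();H[:3,3]=s['position']
    K=T@H;G=np.eye(4);q=np.array(quat);G[:3,:3]=R.from_quat(q/np.linalg.norm(q)).as_matrix();G[:3,3]=pos;return f,cx,cy,K@np.linalg.inv(G)
E
python3 - <<'E'
from ring2 import *
I=lambda f:cv2.imread(f'pics/{f}.png')
print('scene',ring2('scene',I('s9'),cal('scene')))
for f in('t5',): print(f,ring2('top',I(f),cal('top')))
print('w9',ring2('wrist',I('w9'),wcal([.4431,-.00043,.26464],[.9944,.1055,0,0])))
for y in(.0082,.0057): print('w6',y,ring2('wrist',I('w6'),wcal([.4344,y,.2643],[.994,.109,0,0])))
E
```

```text
scene (array([0.5165, 0.0943]), np.float64(-31.3))
t5 (array([0.5135, 0.0956]), np.float64(-16.4))
w9 (array([0.5112, 0.0931]), np.float64(-24.5))
w6 0.0082 (array([0.5112, 0.093 ]), np.float64(-24.2))
w6 0.0057 (array([0.5112, 0.0905]), np.float64(-24.2))
```

```bash
python3 -m jog '[{"grip":1,"slide":[0.13,-0.04,1],"yaw":0},{"grip":1,"slide":[0,0,1],"yaw":0},{"grip":1,"slide":[0,0,0.8],"yaw":0},{"grip":1,"slide":[0,0,0],"yaw":0},{"grip":1,"slide":[0,0,0],"yaw":0}]'
python3 -m jog '[{"grip":1,"slide":[0,0,0.2],"yaw":0},{"grip":1,"slide":[0,0,0],"yaw":0}]'
python3 -m jog '[{"grip":1,"slide":[0,0,0.2],"yaw":0},{"grip":1,"slide":[0,0,0],"yaw":0}]'
```

```text
clock: 17.55
position: [0.5015, 0.0919, 0.1616]
ee_rot: [0.994, 0.105, -0.0, -0.0]
ft_force: [-0.5, 0.9, -1.6]
grip_width: 0.662
grasp_force: 27.7
clock: 17.75
position: [0.5018, 0.0918, 0.16]
ee_rot: [0.994, 0.105, 0.0, 0.0]
ft_force: [0.6, -1.0, -2.4]
grip_width: 0.66
grasp_force: 27.7
clock: 17.95
position: [0.5017, 0.0918, 0.1579]
ee_rot: [0.994, 0.105, 0.0, 0.0]
ft_force: [-0.6, -1.0, -0.4]
grip_width: 0.66
grasp_force: 27.8
```

```bash
for i in 1; do python3 -m jog '[{"grip":1,"slide":[0,0,0.1],"yaw":0},{"grip":1,"slide":[0,0,0],"yaw":0},{"grip":1,"slide":[0,0,0],"yaw":0}]'; done; python3 -m jog '[{"grip":1,"slide":[0,0,0.1],"yaw":0},{"grip":1,"slide":[0,0,0],"yaw":0},{"grip":1,"slide":[0,0,0],"yaw":0}]'; python3 -m jog '[{"grip":1,"slide":[0,0,0.1],"yaw":0},{"grip":1,"slide":[0,0,0],"yaw":0},{"grip":1,"slide":[0,0,0],"yaw":0}]'
```

```text
clock: 18.25
position: [0.5018, 0.0918, 0.1574]
ee_rot: [0.994, 0.105, 0.0, 0.0]
ft_force: [-3.4, -1.2, 6.5]
grip_width: 0.658
grasp_force: 28.2
clock: 18.55
position: [0.5017, 0.0919, 0.157]
ee_rot: [0.994, 0.105, 0.0, 0.001]
ft_force: [-8.9, -2.2, 14.9]
grip_width: 0.657
grasp_force: 28.7
clock: 18.85
position: [0.5015, 0.0919, 0.1563]
ee_rot: [0.994, 0.105, -0.0, 0.001]
ft_force: [-11.9, -3.4, 21.3]
grip_width: 0.661
grasp_force: 28.8
```

```bash
python3 -m jog '[{"grip":1,"slide":[-0.1,0,0],"yaw":0},{"grip":1,"slide":[0,0,0],"yaw":0},{"grip":1,"slide":[0,0,0],"yaw":0}]'; python3 -m jog '[{"grip":1,"slide":[-0.1,0,0],"yaw":0},{"grip":1,"slide":[0,0,0],"yaw":0},{"grip":1,"slide":[0,0,0],"yaw":0}]'
python3 - <<'E'
from fit import *
p=manip.get_obs()['position'];print(p)
x0=[*(p+[.0058,.0016,-.0625]),-.58,-.146]
x,b=fit(['wrist'],x0,free=(1,1,1,1,0));print(b-p)
E
```

```text
clock: 19.15
position: [0.5012, 0.0919, 0.1563]
ee_rot: [0.994, 0.105, 0.001, 0.0]
ft_force: [-6.5, -1.5, 15.1]
grip_width: 0.659
grasp_force: 28.5
clock: 19.45
position: [0.5001, 0.0916, 0.1556]
ee_rot: [0.994, 0.105, 0.001, 0.0]
ft_force: [-2.5, -0.9, 6.9]
grip_width: 0.654
grasp_force: 28.1
[0.50007891 0.09164658 0.15557763]
wrist conf 0.75 19880
wrist err 0.006
mid [0.5051 0.0927 0.0919] tilt 33.7 towards -167.3
ball [0.5116 0.0942 0.0819]
[ 0.01155469  0.00251988 -0.07363314]
```

```bash
python3 -m jog '[{"grip":1,"slide":[0,0,0.05],"yaw":0},{"grip":1,"slide":[0.12,0,-0.05],"yaw":0},{"grip":1,"slide":[0.12,0,-0.06],"yaw":0},{"grip":1,"slide":[0,0,0],"yaw":0},{"grip":1,"slide":[0,0,0],"yaw":0}]' 20; python3 -m jog '[{"grip":1,"slide":[0.11,0,-0.04],"yaw":0},{"grip":1,"slide":[0.11,0,-0.04],"yaw":0},{"grip":1,"slide":[0,0,0],"yaw":0},{"grip":1,"slide":[0,0,0],"yaw":0}]'
python3 - <<'E'
from fit import *
p=manip.get_obs()['position'];print(p)
x0=[*(p+[.005,.0016,-.0625]),-.4,-.1]
x,b=fit(['wrist'],x0,free=(1,1,1,1,1));print(b-p)
E
```

```text
clock: 20.05
position: [0.5009, 0.0919, 0.1557]
ee_rot: [0.994, 0.105, -0.002, 0.001]
ft_force: [-11.4, -1.6, 13.5]
grip_width: 0.661
grasp_force: 28.5
clock: 20.45
position: [0.5017, 0.092, 0.156]
ee_rot: [0.994, 0.105, -0.003, 0.001]
ft_force: [-18.1, -3.8, 16.7]
grip_width: 0.664
grasp_force: 28.9
[0.50168774 0.0920293  0.15598915]
wrist conf 0.69 19677
wrist err 0.004
mid [0.5063 0.093  0.0917] tilt 27.7 towards -167.6
ball [0.5118 0.0942 0.0811]
[ 0.01007427  0.00219017 -0.07488261]
```

```bash
python3 -m jog '[{"grip":1,"slide":[0.11,0,-0.03],"yaw":0},{"grip":1,"slide":[0.11,0,-0.03],"yaw":0},{"grip":1,"slide":[0,0,0],"yaw":0},{"grip":1,"slide":[0,0,0],"yaw":0}]' 20; python3 -m jog '[{"grip":1,"slide":[0.12,0,-0.03],"yaw":0},{"grip":1,"slide":[0.12,0,-0.02],"yaw":0},{"grip":1,"slide":[0,0,0],"yaw":0},{"grip":1,"slide":[0,0,0],"yaw":0}]'
python3 - <<'E'
from fit import *
p=manip.get_obs()['position'];print(p)
x0=[*(p+[.004,.0016,-.0625]),-.3,-.06]
x,b=fit(['wrist'],x0,free=(1,1,1,1,1));print(b-p)
E
```

```text
clock: 20.95
position: [0.5029, 0.0923, 0.1563]
ee_rot: [0.994, 0.105, -0.005, 0.001]
ft_force: [-23.8, -4.1, 19.9]
grip_width: 0.656
grasp_force: 29.1
clock: 21.35
position: [0.5055, 0.0929, 0.157]
ee_rot: [0.994, 0.105, -0.004, 0.001]
ft_force: [-21.7, -4.4, 19.1]
grip_width: 0.659
grasp_force: 28.8
[0.50553931 0.09288331 0.15698656]
wrist conf 0.85 19157
wrist err 0.004
mid [0.5081 0.0933 0.0933] tilt 24.3 towards -168.7
ball [0.5129 0.0943 0.0824]
[ 0.00738334  0.00142799 -0.07458657]
```

```bash
python3 -m jog '[{"grip":1,"slide":[0.12,0,-0.03],"yaw":0},{"grip":1,"slide":[0.12,0,-0.03],"yaw":0},{"grip":1,"slide":[0.12,0,-0.02],"yaw":0},{"grip":1,"slide":[0,0,0],"yaw":0},{"grip":1,"slide":[0,0,0],"yaw":0}]' 20; python3 -m jog '[{"grip":1,"slide":[0.12,0,-0.02],"yaw":0},{"grip":1,"slide":[0.12,0,-0.01],"yaw":0},{"grip":1,"slide":[0,0,0],"yaw":0},{"grip":1,"slide":[0,0,0],"yaw":0}]'
python3 - <<'E'
from fit import *
p=manip.get_obs()['position'];print(p)
x0=[*(p+[.002,.0006,-.0625]),-.15,-.03]
x,b=fit(['wrist'],x0,free=(1,1,1,1,1));print(b-p)
x,b=fit(['scene'],x0,free=(1,1,1,1,1));print(b-p)
E
```

```text
clock: 21.95
position: [0.5094, 0.0937, 0.1579]
ee_rot: [0.994, 0.105, -0.004, 0.001]
ft_force: [-20.1, -4.9, 18.9]
grip_width: 0.658
grasp_force: 28.2
clock: 22.35
position: [0.5121, 0.0943, 0.1585]
ee_rot: [0.994, 0.105, -0.003, 0.001]
ft_force: [-18.7, -2.9, 19.7]
grip_width: 0.66
grasp_force: 27.8
[0.51207266 0.0943237  0.15847059]
wrist conf 0.81 18201
wrist err 0.004
mid [0.5122 0.0945 0.0961] tilt 15.0 towards -174.7
ball [0.5153 0.0948 0.0845]
[ 0.00321229  0.00049223 -0.07398092]
scene conf 0.73 564
scene err 0.005
mid [0.5212 0.0908 0.1025] tilt 12.1 towards 169.2
ball [0.5237 0.0903 0.0907]
[ 0.01162067 -0.00403856 -0.06774408]
```

```bash
python3 -m jog '[{"grip":1,"slide":[0,0,0.1],"yaw":0},{"grip":1,"slide":[0,0,0],"yaw":0},{"grip":-0.6,"slide":[0,0,0],"yaw":0},{"grip":-0.6,"slide":[0,0,0],"yaw":0},{"grip":-0.6,"slide":[0,0,0],"yaw":0},{"grip":-0.6,"slide":[0,0,0],"yaw":0}]' 20
python3 - <<'E'
from fit import *
p=manip.get_obs()['position'];print(p)
x0=[.5122,.0945,.094,-.2,-.03]
x,b=fit(['wrist'],x0,free=(1,1,1,1,1));print(b-p)
E
```

```text
clock: 23.15
position: [0.5147, 0.0945, 0.1574]
ee_rot: [0.994, 0.105, 0.0, -0.0]
ft_force: [0.1, -0.2, 0.1]
grip_width: 0.796
grasp_force: 0.0
[0.51471608 0.09454031 0.15740974]
wrist conf 0.9 15865
wrist err 0.009
mid [0.5036 0.0926 0.091 ] tilt 39.3 towards -167.7
ball [0.5111 0.0942 0.0818]
[-0.00364018 -0.00035416 -0.07565895]
```

On release the cup settled back to about 39° lean, with its ball properly seated at (.511,.094). Better plan: push the low rim from outside with the shut, vertical fingers until the wall stands parallel to them.

```bash
python3 -m jog '[{"grip":-1,"slide":[0,0,0],"yaw":0},{"grip":-1,"slide":[0,0,0],"yaw":0},{"grip":-1,"slide":[0,0,-2],"yaw":0},{"grip":-1,"slide":[0,0,-3],"yaw":0},{"grip":-1,"slide":[0,0,-4],"yaw":0},{"grip":1,"slide":[-4,0,0],"yaw":0},{"grip":1,"slide":[-4,0,0],"yaw":0},{"grip":1,"slide":[-3,0,0],"yaw":0}]'
python3 -m jog '[{"grip":1,"slide":[0,0,0],"yaw":0},{"grip":1,"slide":[0,0,0],"yaw":0},{"grip":1,"slide":[0,0,0],"yaw":0}]'
python3 - <<'E'
from fit import *
from ring2 import ring2
p=manip.get_obs()['position'];print(p)
x0=[.5036,.0926,.091,-.75,-.16]
x,b=fit(['wrist'],x0);print(b-p)
x,b=fit(['top'],x0)
x,b=fit(['scene'],x0)
x,b=fit(['wrist','scene','top'],x0)
E
```

```text
clock: 24.05
position: [0.4053, 0.0713, 0.2472]
ee_rot: [0.994, 0.105, -0.0, 0.0]
ft_force: [0.2, -0.0, 1.0]
grip_width: 0.516
grasp_force: 0.0
clock: 24.35
position: [0.4077, 0.0717, 0.2477]
ee_rot: [0.994, 0.105, 0.0, -0.0]
ft_force: [-0.7, 0.4, 0.3]
grip_width: -0.001
grasp_force: 0.0
[0.40773519 0.07172242 0.24771971]
wrist conf 0.91 9612
wrist err 0.017
mid [0.505  0.0928 0.0884] tilt 38.0 towards -168.0
ball [0.5122 0.0943 0.0789]
[ 0.10449752  0.02259623 -0.16880207]
top conf 0.63 432
top err 0.105
mid [ 0.5415  0.1229 -0.1498] tilt 50.6 towards -155.1
ball [ 0.5499  0.1268 -0.1574]
scene conf 0.88 770
scene err 0.031
mid [0.5064 0.0925 0.09  ] tilt 34.4 towards -166.5
ball [0.513  0.0941 0.0801]
wrist conf 0.98 9629
scene conf 0.92 756
top conf 0.89 425
wrist err 0.063
scene err 0.041
top err 0.422
mid [0.506  0.0929 0.0872] tilt 31.5 towards -165.5
ball [0.512  0.0945 0.077 ]
```

```bash
python3 -m jog '[{"grip":1,"slide":[0,0,4],"yaw":0},{"grip":1,"slide":[0,0,4.2],"yaw":0},{"grip":1,"slide":[1.5,0,0],"yaw":0},{"grip":1,"slide":[1.5,0,0],"yaw":0},{"grip":1,"slide":[0.8,0,0],"yaw":0},{"grip":1,"slide":[0,0,0],"yaw":0},{"grip":1,"slide":[0,0,0],"yaw":0}]'
python3 -m jog '[{"grip":1,"slide":[0.2,0,0],"yaw":0},{"grip":1,"slide":[0.2,0,0],"yaw":0},{"grip":1,"slide":[0.2,0,0],"yaw":0},{"grip":1,"slide":[0.2,0,0],"yaw":0},{"grip":1,"slide":[0.2,0,0],"yaw":0},{"grip":1,"slide":[0,0,0],"yaw":0}]'
python3 - <<'E'
from fit import *
p=manip.get_obs()['position'];print(p)
x0=[.506,.0928,.0884,-.6,-.13]
x,b=fit(['wrist'],x0);x,b=fit(['scene'],x0)
E
```

```text
clock: 25.65
position: [0.4438, 0.0795, 0.1655]
ee_rot: [0.994, 0.105, -0.0, -0.0]
ft_force: [0.2, -1.7, 0.1]
grip_width: -0.001
grasp_force: 0.0
clock: 26.25
position: [0.4515, 0.081, 0.1647]
ee_rot: [0.994, 0.105, -0.004, 0.001]
ft_force: [-15.7, -3.5, 10.3]
grip_width: 0.0
grasp_force: 7.9
[0.45150998 0.08097    0.16465847]
wrist conf 0.95 21168
wrist err 0.01
mid [0.5046 0.0926 0.0901] tilt 37.9 towards -168.2
ball [0.5119 0.0941 0.0806]
scene conf 0.91 776
scene err 0.027
mid [0.5012 0.0954 0.0851] tilt 33.9 towards -168.3
ball [0.5078 0.0968 0.0752]
```

The rim has to travel up along an arc, so pushing straight in jams it by friction. I'll move the fingers along the rim's arc instead.

```bash
python3 -m jog '[{"grip":1,"slide":[0.05,0,-0.27],"yaw":0},{"grip":1,"slide":[0.1,0,-0.27],"yaw":0},{"grip":1,"slide":[0.15,0,-0.26],"yaw":0},{"grip":1,"slide":[0.17,0,-0.25],"yaw":0},{"grip":1,"slide":[0,0,0],"yaw":0},{"grip":1,"slide":[0,0,0],"yaw":0}]'
python3 - <<'E'
from fit import *
p=manip.get_obs()['position'];print(p)
x0=[.507,.0928,.0894,-.5,-.12]
x,b=fit(['wrist'],x0);x,b=fit(['scene'],x0)
E
```

```text
clock: 27.05
position: [0.4578, 0.0823, 0.1758]
ee_rot: [0.994, 0.105, -0.001, 0.0]
ft_force: [-5.4, -1.7, 3.6]
grip_width: 0.003
grasp_force: 2.8
[0.45776387 0.0823476  0.17576659]
wrist conf 0.97 18646
wrist err 0.01
mid [0.5086 0.0936 0.0929] tilt 29.6 towards -168.6
ball [0.5144 0.0947 0.0825]
scene conf 0.61 759
scene err 0.041
mid [0.5005 0.0978 0.0867] tilt 33.7 towards -174.4
ball [0.5071 0.0985 0.0767]
```

```bash
python3 -m jog '[{"grip":1,"slide":[0.18,0,-0.25],"yaw":0},{"grip":1,"slide":[0.19,0,-0.24],"yaw":0},{"grip":1,"slide":[0.2,0,-0.23],"yaw":0},{"grip":1,"slide":[0.21,0,-0.22],"yaw":0},{"grip":1,"slide":[0,0,0],"yaw":0},{"grip":1,"slide":[0,0,0],"yaw":0}]'
python3 - <<'E'
from fit import *
p=manip.get_obs()['position'];print(p)
x0=[.51,.0935,.093,-.35,-.08]
x,b=fit(['wrist'],x0)
E
python3 -m jog '[{"grip":1,"slide":[0.21,0,-0.21],"yaw":0},{"grip":1,"slide":[0.22,0,-0.2],"yaw":0},{"grip":1,"slide":[0,0,0],"yaw":0},{"grip":1,"slide":[0,0,0],"yaw":0}]'
python3 - <<'E'
from fit import *
p=manip.get_obs()['position'];print(p)
x0=[.511,.0935,.094,-.25,-.06]
x,b=fit(['wrist'],x0);x,b=fit(['scene'],x0)
E
```

```text
clock: 27.85
position: [0.4663, 0.0842, 0.1854]
ee_rot: [0.994, 0.105, 0.0, -0.0]
ft_force: [-3.0, -0.5, 1.8]
grip_width: 0.001
grasp_force: 1.1
[0.46633888 0.08423632 0.18543153]
wrist conf 0.63 16789
wrist err 0.01
mid [0.5135 0.0947 0.0973] tilt 20.5 towards -168.7
ball [0.5177 0.0955 0.086 ]
clock: 28.35
position: [0.4705, 0.0851, 0.1896]
ee_rot: [0.994, 0.105, 0.0, -0.0]
ft_force: [-2.3, -1.4, 0.6]
grip_width: -0.003
grasp_force: 0.5
[0.47053265 0.08514757 0.18955967]
wrist conf 0.94 15931
wrist err 0.01
mid [0.5158 0.0952 0.0988] tilt 16.2 towards -168.5
ball [0.5191 0.0959 0.0872]
scene conf 0.59 809
scene err 0.031
mid [0.5051 0.1012 0.087 ] tilt 15.1 towards -169.3
ball [0.5082 0.1018 0.0754]
```

Wrist fit shows the ball rolling up over the ring's +x edge, so it would fall back on release as before. Better: back off gently, regrip higher, turn the cup past upright in the pads using the ring as a reaction fixture, then lift, centre and seat it.

```bash
python3 -m jog '[{"grip":1,"slide":[-0.22,0,0.2],"yaw":0},{"grip":1,"slide":[-0.21,0,0.21],"yaw":0},{"grip":1,"slide":[-0.21,0,0.22],"yaw":0},{"grip":1,"slide":[-0.2,0,0.23],"yaw":0},{"grip":1,"slide":[-0.19,0,0.24],"yaw":0},{"grip":1,"slide":[-0.18,0,0.25],"yaw":0},{"grip":1,"slide":[-0.17,0,0.25],"yaw":0},{"grip":1,"slide":[-0.15,0,0.26],"yaw":0}]'
python3 -m jog '[{"grip":1,"slide":[-0.15,0,0.2],"yaw":0},{"grip":1,"slide":[-0.2,0,0.2],"yaw":0},{"grip":1,"slide":[-0.4,0,0],"yaw":0},{"grip":1,"slide":[-2,0,0],"yaw":0},{"grip":1,"slide":[-2,0,-1],"yaw":0},{"grip":-1,"slide":[0,0,-4],"yaw":0},{"grip":-1,"slide":[0,0,-4],"yaw":0},{"grip":-1,"slide":[0,0,0],"yaw":0}]'
python3 - <<'E'
from fit import *
x0=[.506,.0928,.089,-.65,-.14]
x,b=fit(['wrist'],x0);x1,b1=fit(['scene'],x0)
ax=np.array([x[3],x[4],1]);ax/=np.linalg.norm(ax);g=b+.032*ax;print('grasp pt',g);togo([g[0],g[1],g[2]+.052],102)
E
```

```text
clock: 29.35
position: [0.4548, 0.0817, 0.1705]
ee_rot: [0.994, 0.105, -0.001, 0.0]
ft_force: [-5.6, -1.7, 3.5]
grip_width: 0.004
grasp_force: 3.4
clock: 30.15
position: [0.4113, 0.0726, 0.2617]
ee_rot: [0.994, 0.105, 0.004, 0.001]
ft_force: [0.2, 0.5, -0.7]
grip_width: 0.504
grasp_force: 0.0
wrist conf 0.96 8361
wrist err 0.016
mid [0.5048 0.0925 0.0892] tilt 37.7 towards -168.4
ball [0.512  0.094  0.0797]
scene conf 0.67 707
scene err 0.033
mid [0.502  0.0944 0.0843] tilt 36.2 towards -165.7
ball [0.5089 0.0961 0.0746]
grasp pt [0.49282272 0.09004235 0.10503956]
slide cm [ 8.61 -0.02  9.91] tool y heading -77.92
yaw rad (tool z down) 0.001
```

```bash
python3 -m jog '[{"grip":-1,"slide":[3,0,0],"yaw":0},{"grip":-1,"slide":[3,0,0],"yaw":0},{"grip":-1,"slide":[2.6,0,0],"yaw":0},{"grip":-1,"slide":[0,0,4],"yaw":0},{"grip":-1,"slide":[0,0,4],"yaw":0},{"grip":-1,"slide":[0,0,2],"yaw":0},{"grip":-1,"slide":[0,0,0],"yaw":0},{"grip":-1,"slide":[0,0,0],"yaw":0}]'
python3 -m jog '[{"grip":1,"slide":[0,0,0],"yaw":0},{"grip":1,"slide":[0,0,0],"yaw":0},{"grip":1,"slide":[0,0,0],"yaw":0},{"grip":1,"slide":[0,0,0],"yaw":0},{"grip":1,"slide":[0,0,0],"yaw":0},{"grip":1,"slide":[0,0,0],"yaw":0}]' 30
python3 - <<'E'
from fit import *
p=manip.get_obs()['position'];print(p)
x0=[.506,.0928,.089,-.65,-.14]
x,b=fit(['wrist'],x0);print(b-p)
E
```

```text
clock: 31.15
position: [0.4929, 0.0904, 0.1568]
ee_rot: [0.994, 0.106, -0.001, -0.0]
ft_force: [0.0, 0.7, 0.5]
grip_width: 0.999
grasp_force: 0.0
clock: 31.75
position: [0.4937, 0.0901, 0.158]
ee_rot: [0.994, 0.105, 0.001, 0.0]
ft_force: [-2.5, 0.1, 6.7]
grip_width: 0.661
grasp_force: 31.3
[0.49365378 0.09012372 0.15798151]
wrist conf 0.7 19264
wrist err 0.007
mid [0.5039 0.0924 0.0904] tilt 37.7 towards -167.9
ball [0.5111 0.0939 0.0809]
[ 0.01742601  0.00377792 -0.07709411]
```

```bash
python3 -m jog '[{"grip":1,"slide":[0.05,0,0.05],"yaw":0},{"grip":1,"slide":[0.16,0,-0.1],"yaw":0},{"grip":1,"slide":[0.17,0,-0.1],"yaw":0},{"grip":1,"slide":[0.18,0,-0.09],"yaw":0},{"grip":1,"slide":[0.18,0,-0.09],"yaw":0},{"grip":1,"slide":[0,0,0],"yaw":0},{"grip":1,"slide":[0,0,0],"yaw":0}]'
python3 -m jog '[{"grip":1,"slide":[0.19,0,-0.06],"yaw":0},{"grip":1,"slide":[0.19,0,-0.06],"yaw":0},{"grip":1,"slide":[0.18,0,-0.04],"yaw":0},{"grip":1,"slide":[0.18,0,-0.03],"yaw":0},{"grip":1,"slide":[0,0,0],"yaw":0},{"grip":1,"slide":[0,0,0],"yaw":0}]'
python3 - <<'E'
from fit import *
p=manip.get_obs()['position'];print(p)
x0=[.509,.0928,.093,-.3,-.06]
x,b=fit(['wrist'],x0);print(b-p)
E
```

```text
clock: 32.55
position: [0.4973, 0.091, 0.1596]
ee_rot: [0.994, 0.105, -0.004, 0.001]
ft_force: [-16.6, -2.1, 11.3]
grip_width: 0.662
grasp_force: 32.1
clock: 33.15
position: [0.5047, 0.0926, 0.162]
ee_rot: [0.994, 0.105, -0.004, 0.001]
ft_force: [-19.2, -4.4, 16.5]
grip_width: 0.661
grasp_force: 32.6
[0.50468719 0.09264458 0.16203076]
wrist conf 0.62 19272
wrist err 0.008
mid [0.509  0.0935 0.094 ] tilt 26.5 towards -168.2
ball [0.5142 0.0946 0.0833]
[ 0.00952688  0.00196938 -0.07876708]
```

```bash
python3 -m jog '[{"grip":1,"slide":[0.19,0,-0.02],"yaw":0},{"grip":1,"slide":[0.19,0,-0.02],"yaw":0},{"grip":1,"slide":[0.18,0,-0.02],"yaw":0},{"grip":1,"slide":[0.18,0,-0.01],"yaw":0},{"grip":1,"slide":[0.18,0,-0.01],"yaw":0},{"grip":1,"slide":[0.18,0,0],"yaw":0},{"grip":1,"slide":[0,0,0],"yaw":0},{"grip":1,"slide":[0,0,0],"yaw":0}]'
python3 - <<'E'
from fit import *
p=manip.get_obs()['position'];print(p)
x0=[.514,.0938,.095,-.1,-.03]
x,b=fit(['wrist'],x0);print(b-p)
E
```

```text
clock: 34.05
position: [0.5166, 0.0952, 0.164]
ee_rot: [0.994, 0.105, -0.002, 0.001]
ft_force: [-18.5, -4.1, 25.3]
grip_width: 0.661
grasp_force: 32.1
[0.51657179 0.09522341 0.16401834]
wrist conf 0.94 18014
wrist err 0.003
mid [0.5149 0.0948 0.0992] tilt 16.8 towards -168.4
ball [0.5183 0.0955 0.0877]
[ 0.00168356  0.00027801 -0.07627021]
```

Tilt in the hand is down to about 17°, but the ball has ridden up. Lift, recentre the ball over the ring and repeat the stroke.

```bash
python3 -m jog '[{"grip":1,"slide":[-0.3,0,-0.3],"yaw":0},{"grip":1,"slide":[0,0,-0.7],"yaw":0},{"grip":1,"slide":[0,0,-1],"yaw":0},{"grip":1,"slide":[0,0,0],"yaw":0},{"grip":1,"slide":[0,0,0],"yaw":0}]' 40
python3 - <<'E'
from fit import *
p=manip.get_obs()['position'];print(p)
x0=[.514,.0938,.117,-.25,-.03]
x,b=fit(['wrist'],x0);print(b-p)
x2,b2=fit(['scene'],x0);print(b2-p)
togo([.512-b[0]+p[0],.0942-b[1]+p[1],.083-b[2]+p[2]])
E
```

```text
clock: 34.65
position: [0.5157, 0.0946, 0.1832]
ee_rot: [0.994, 0.105, 0.0, 0.0]
ft_force: [-0.3, -0.5, -1.5]
grip_width: 0.652
grasp_force: 42.9
[0.51569495 0.09462559 0.18323246]
wrist conf 0.61 18168
wrist err 0.004
mid [0.5154 0.0945 0.1191] tilt 14.7 towards -168.3
ball [0.5183 0.0952 0.1074]
[ 0.00265233  0.00053654 -0.07578441]
scene conf 0.94 624
scene err 0.015
mid [0.511  0.0978 0.1146] tilt 17.3 towards 171.2
ball [0.5145 0.0972 0.1031]
[-0.00120692  0.00258516 -0.08011679]
slide cm [-0.6  -0.02  2.38] tool y heading -77.92
```

```bash
python3 -m jog '[{"grip":1,"slide":[-0.6,0,0.8],"yaw":0},{"grip":1,"slide":[0,0,0.8],"yaw":0},{"grip":1,"slide":[0,0,0.6],"yaw":0},{"grip":1,"slide":[0,0,0],"yaw":0},{"grip":1,"slide":[0,0,0],"yaw":0}]' 30
python3 -m jog '[{"grip":1,"slide":[0,0,0.15],"yaw":0},{"grip":1,"slide":[0,0,0],"yaw":0},{"grip":1,"slide":[0,0,0],"yaw":0}]'
python3 -m jog '[{"grip":1,"slide":[0,0,0.15],"yaw":0},{"grip":1,"slide":[0,0,0],"yaw":0},{"grip":1,"slide":[0,0,0],"yaw":0}]'
```

```text
clock: 35.35
position: [0.5095, 0.0935, 0.1607]
ee_rot: [0.994, 0.105, -0.0, -0.0]
ft_force: [0.5, -0.0, -1.6]
grip_width: 0.655
grasp_force: 42.9
clock: 35.65
position: [0.5097, 0.0936, 0.1597]
ee_rot: [0.994, 0.105, 0.0, 0.0]
ft_force: [-1.3, -0.5, 1.7]
grip_width: 0.653
grasp_force: 43.1
clock: 35.95
position: [0.5097, 0.0937, 0.1592]
ee_rot: [0.994, 0.105, 0.0, 0.0]
ft_force: [-7.3, -1.7, 16.7]
grip_width: 0.656
grasp_force: 43.9
```

```bash
python3 -m jog '[{"grip":1,"slide":[-0.12,0,0.1],"yaw":0},{"grip":1,"slide":[0,0,0],"yaw":0},{"grip":1,"slide":[0,0,0],"yaw":0}]'
python3 -m jog '[{"grip":1,"slide":[0.15,0,-0.02],"yaw":0},{"grip":1,"slide":[0.15,0,-0.02],"yaw":0},{"grip":1,"slide":[0.15,0,-0.01],"yaw":0},{"grip":1,"slide":[0.15,0,-0.01],"yaw":0},{"grip":1,"slide":[0.15,0,0],"yaw":0},{"grip":1,"slide":[0,0,0],"yaw":0},{"grip":1,"slide":[0,0,0],"yaw":0}]'
python3 - <<'E'
from fit import *
p=manip.get_obs()['position'];print(p)
x0=[.514,.0938,.097,-.15,-.03]
x,b=fit(['wrist'],x0);print(b-p)
E
```

```text
clock: 36.25
position: [0.5092, 0.0936, 0.1588]
ee_rot: [0.994, 0.105, 0.001, 0.0]
ft_force: [-6.3, -1.5, 19.0]
grip_width: 0.652
grasp_force: 43.9
clock: 36.95
position: [0.5131, 0.0946, 0.1591]
ee_rot: [0.994, 0.105, -0.003, 0.002]
ft_force: [-29.5, -7.3, 40.9]
grip_width: 0.651
grasp_force: 45.1
[0.51310665 0.09458754 0.15910373]
wrist conf 0.92 17525
wrist err 0.003
mid [0.5101 0.0938 0.0941] tilt 13.3 towards -165.7
ball [0.5128 0.0945 0.0825]
[-0.00032371 -0.00011643 -0.0766537 ]
```

```bash
python3 -m jog '[{"grip":1,"slide":[0.15,0,-0.03],"yaw":0},{"grip":1,"slide":[0.15,0,-0.03],"yaw":0},{"grip":1,"slide":[0.15,0,-0.02],"yaw":0},{"grip":1,"slide":[0.15,0,-0.01],"yaw":0},{"grip":1,"slide":[0,0,0],"yaw":0},{"grip":1,"slide":[0,0,0],"yaw":0}]'
python3 - <<'E'
from fit import *
p=manip.get_obs()['position'];print(p)
x0=[.514,.0938,.097,-.15,-.03]
x,b=fit(['wrist'],x0);print(b-p)
E
python3 -m jog '[{"grip":1,"slide":[0.15,0,-0.02],"yaw":0},{"grip":1,"slide":[0.15,0,-0.02],"yaw":0},{"grip":1,"slide":[0.15,0,-0.01],"yaw":0},{"grip":1,"slide":[0.15,0,-0.01],"yaw":0},{"grip":1,"slide":[0,0,0],"yaw":0},{"grip":1,"slide":[0,0,0],"yaw":0}]'
python3 - <<'E'
from fit import *
p=manip.get_obs()['position'];print(p)
x0=[.514,.0938,.097,-.05,-.03]
x,b=fit(['wrist'],x0);print(b-p)
E
```

```text
clock: 37.65
position: [0.5195, 0.096, 0.1596]
ee_rot: [0.994, 0.105, -0.003, 0.001]
ft_force: [-22.1, -4.5, 31.9]
grip_width: 0.656
grasp_force: 41.9
[0.51946989 0.09603466 0.15956019]
wrist conf 0.85 16566
wrist err 0.004
mid [0.5143 0.0947 0.097 ] tilt 4.5 towards -173.6
ball [0.5153 0.0948 0.0851]
[-0.00419466 -0.00119892 -0.07447779]
clock: 38.35
position: [0.5259, 0.0972, 0.1601]
ee_rot: [0.994, 0.105, -0.002, 0.001]
ft_force: [-18.1, -3.7, 26.4]
grip_width: 0.653
grasp_force: 39.1
[0.52586235 0.09721507 0.16012169]
wrist conf 0.62 15201
wrist err 0.003
mid [0.5161 0.0949 0.0962] tilt 1.0 towards 27.1
ball [0.5159 0.0948 0.0842]
[-0.00998997 -0.0023961  -0.0758763 ]
```

```bash
python3 -m jog '[{"grip":1,"slide":[-0.1,0,-0.3],"yaw":0},{"grip":1,"slide":[-0.1,0,-0.3],"yaw":0},{"grip":1,"slide":[-0.1,0,-0.4],"yaw":0},{"grip":1,"slide":[0,0,0],"yaw":0},{"grip":1,"slide":[0,0,0],"yaw":0}]'
python3 - <<'E'
from fit import *
p=manip.get_obs()['position'];print(p)
x0=[.514,.0938,.102,-.01,-.01]
x,b=fit(['wrist'],x0);print(b-p)
x2,b2=fit(['scene'],x0);print(b2-p)
togo([.5115-b[0]+p[0],.0940-b[1]+p[1],.082-b[2]+p[2]])
E
```

```text
clock: 38.95
position: [0.5246, 0.0965, 0.169]
ee_rot: [0.994, 0.105, 0.0, 0.0]
ft_force: [-0.4, 0.3, -2.5]
grip_width: 0.652
grasp_force: 36.7
[0.52457543 0.09653533 0.16899339]
wrist conf 0.64 15355
wrist err 0.003
mid [0.5155 0.0947 0.103 ] tilt 4.1 towards 11.7
ball [0.5146 0.0945 0.091 ]
[-0.00994848 -0.00199951 -0.07797084]
scene conf 0.68 463
scene err 0.015
mid [0.5191 0.0958 0.1092] tilt 14.0 towards -18.7
ball [0.5163 0.0967 0.0976]
[-0.00824078  0.00018668 -0.07141865]
slide cm [-0.31 -0.    0.89] tool y heading -77.92
```

```bash
python3 -m jog '[{"grip":1,"slide":[-0.3,0,0.2],"yaw":0},{"grip":1,"slide":[0,0,0.4],"yaw":0},{"grip":1,"slide":[0,0,0],"yaw":0},{"grip":1,"slide":[0,0,0],"yaw":0}]'
python3 -m jog '[{"grip":1,"slide":[0,0,0.15],"yaw":0},{"grip":1,"slide":[0,0,0],"yaw":0},{"grip":1,"slide":[0,0,0],"yaw":0}]'
python3 -m jog '[{"grip":1,"slide":[0,0,0.1],"yaw":0},{"grip":1,"slide":[0,0,0],"yaw":0},{"grip":1,"slide":[0,0,0],"yaw":0}]'
```

```text
clock: 39.55
position: [0.5214, 0.096, 0.1628]
ee_rot: [0.994, 0.105, -0.0, 0.0]
ft_force: [0.5, 0.9, -1.8]
grip_width: 0.655
grasp_force: 36.7
clock: 39.85
position: [0.5215, 0.096, 0.1615]
ee_rot: [0.994, 0.105, -0.0, 0.0]
ft_force: [-0.7, -0.7, -2.4]
grip_width: 0.655
grasp_force: 36.7
clock: 40.15
position: [0.5215, 0.096, 0.1605]
ee_rot: [0.994, 0.105, 0.0, 0.0]
ft_force: [0.2, 0.2, -2.7]
grip_width: 0.654
grasp_force: 36.7
```

```bash
python3 -m jog '[{"grip":1,"slide":[0,0,0.1],"yaw":0},{"grip":1,"slide":[0,0,0],"yaw":0},{"grip":1,"slide":[0,0,0],"yaw":0}]'
python3 -m jog '[{"grip":1,"slide":[0,0,0.05],"yaw":0},{"grip":1,"slide":[0,0,0],"yaw":0},{"grip":1,"slide":[0,0,0],"yaw":0}]'
python3 - <<'E'
from fit import *
p=manip.get_obs()['position'];print(p)
x0=[.5115,.0938,.094,0.02,0.01]
x,b=fit(['wrist'],x0);print(b-p)
E
```

```text
clock: 40.45
position: [0.5215, 0.096, 0.1595]
ee_rot: [0.994, 0.105, -0.0, 0.0]
ft_force: [0.5, 0.8, -1.9]
grip_width: 0.657
grasp_force: 36.7
clock: 40.75
position: [0.5215, 0.0961, 0.159]
ee_rot: [0.994, 0.105, 0.0, 0.0]
ft_force: [-0.5, -1.2, -2.7]
grip_width: 0.654
grasp_force: 36.7
[0.5215397  0.09606105 0.15899544]
wrist conf 0.6 15409
wrist err 0.003
mid [0.5135 0.0948 0.0947] tilt 6.7 towards 17.4
ball [0.5122 0.0944 0.0828]
[-0.00935769 -0.00168281 -0.07620919]
```

```bash
python3 -m jog '[{"grip":1,"slide":[0,0,0.06],"yaw":0},{"grip":1,"slide":[0,0,0],"yaw":0}]' | grep -E 'pos|ft'
python3 -m jog '[{"grip":1,"slide":[0,0,0.06],"yaw":0},{"grip":1,"slide":[0,0,0],"yaw":0}]'| grep -E 'pos|ft'
python3 -m jog '[{"grip":1,"slide":[0,0,0.06],"yaw":0},{"grip":1,"slide":[0,0,0],"yaw":0}]'| grep -E 'pos|ft'
```

```text
position: [0.5216, 0.096, 0.1585]
ft_force: [-0.3, 0.1, -0.1]
position: [0.5217, 0.0961, 0.1581]
ft_force: [-3.2, -0.0, 3.3]
position: [0.5217, 0.0961, 0.1579]
ft_force: [-4.8, -1.5, 9.4]
```

```bash
python3 -m jog '[{"grip":1,"slide":[-0.1,0,0.03],"yaw":0},{"grip":1,"slide":[0,0,0],"yaw":0},{"grip":1,"slide":[0,0,0],"yaw":0}]'| grep -E 'pos|ft'
python3 - <<'E'
from fit import *
x0=[.5115,.0938,.094,0.02,0.01]
for d in (30,45,60): x,b=fit(['wrist'],x0,dark=d)
x,b=fit(['scene'],x0);x,b=fit(['wrist','scene'],x0)
for n in('scene','wrist'): print(n,[m['conf'] for m in manip.masks_of('cup_center',n)])
E
```

```text
position: [0.5206, 0.0959, 0.157]
ft_force: [-1.8, -0.4, 5.5]
wrist conf 0.8 15329
wrist err 0.003
mid [0.5114 0.094  0.0927] tilt 1.7 towards -35.5
ball [0.5111 0.0942 0.0807]
wrist conf 0.91 15558
wrist err 0.003
mid [0.5125 0.0941 0.0959] tilt 1.8 towards -88.9
ball [0.5125 0.0945 0.0839]
wrist conf 0.86 15278
wrist err 0.0
mid [0.5131 0.0944 0.0959] tilt 1.7 towards 123.3
ball [0.5133 0.0941 0.0839]
scene conf 0.7 1830
scene err 1.0
mid [0.4557 0.1203 0.1367] tilt 37.5 towards 100.1
ball [0.457  0.1131 0.1272]
wrist conf 0.92 15487
scene conf 0.83 449
wrist err 0.003
scene err 0.002
mid [0.5129 0.094  0.0932] tilt 5.6 towards -1.8
ball [0.5117 0.0941 0.0812]
scene [0.83]
wrist [0.92]
```

Tilt is within a few degrees and the ball is seated with almost no side force. Release gently.

```bash
python3 -m jog '[{"grip":-0.36,"slide":[0,0,0],"yaw":0},{"grip":-0.36,"slide":[0,0,0],"yaw":0},{"grip":-0.4,"slide":[0,0,0],"yaw":0},{"grip":-0.5,"slide":[0,0,0],"yaw":0},{"grip":-0.7,"slide":[0,0,0],"yaw":0},{"grip":-0.9,"slide":[0,0,0],"yaw":0},{"grip":-1,"slide":[0,0,0],"yaw":0},{"grip":-1,"slide":[0,0,0],"yaw":0}]'
python3 - <<'E'
from fit import *
x0=[.5115,.0938,.094,0.02,0.01]
x,b=fit(['wrist'],x0);x,b=fit(['wrist','scene'],x0)
E
```

```text
clock: 43.25
position: [0.5206, 0.0958, 0.1569]
ee_rot: [0.994, 0.105, 0.0, 0.0]
ft_force: [-0.1, 1.3, 0.1]
grip_width: 0.999
grasp_force: 0.0
wrist conf 0.76 15315
wrist err 0.008
mid [0.5079 0.0935 0.0925] tilt 11.5 towards -169.9
ball [0.5103 0.094  0.0808]
wrist conf 0.57 15449
scene conf 0.71 553
wrist err 0.009
scene err 0.012
mid [0.5084 0.0936 0.0926] tilt 11.7 towards -170.8
ball [0.5107 0.094  0.0809]
```

```bash
python3 -m jog '[{"grip":-1,"slide":[-0.8,0,-0.3],"yaw":0},{"grip":-1,"slide":[-0.8,0,-0.3],"yaw":0},{"grip":1,"slide":[0,0,0],"yaw":0},{"grip":1,"slide":[0,0,0],"yaw":0},{"grip":1,"slide":[0,0,0],"yaw":0},{"grip":1,"slide":[0,0,0],"yaw":0},{"grip":1,"slide":[0,0,0],"yaw":0}]' 40
python3 -m jog '[{"grip":1,"slide":[0.05,0,0.15],"yaw":0},{"grip":1,"slide":[0.17,0,0.05],"yaw":0},{"grip":1,"slide":[0.18,0,-0.02],"yaw":0},{"grip":1,"slide":[0.18,0,-0.02],"yaw":0},{"grip":1,"slide":[0.18,0,-0.01],"yaw":0},{"grip":1,"slide":[0.18,0,0],"yaw":0},{"grip":1,"slide":[0.18,0,0],"yaw":0},{"grip":1,"slide":[0,0,0],"yaw":0}]'
python3 - <<'E'
from fit import *
p=manip.get_obs()['position'];print(p)
x0=[.5115,.0938,.094,0.02,0.01]
x,b=fit(['wrist','scene'],x0);print(b-p)
E
```

```text
clock: 44.25
position: [0.5051, 0.0925, 0.1631]
ee_rot: [0.994, 0.105, 0.0, 0.0]
ft_force: [-3.0, 0.1, 6.4]
grip_width: 0.66
grasp_force: 42.1
clock: 45.05
position: [0.5143, 0.0949, 0.1627]
ee_rot: [0.994, 0.105, -0.002, 0.001]
ft_force: [-22.0, -4.7, 35.2]
grip_width: 0.653
grasp_force: 43.0
[0.51432811 0.09494648 0.16272489]
wrist conf 0.73 17940
scene conf 0.91 607
wrist err 0.007
scene err 0.011
mid [0.513  0.0947 0.0951] tilt 4.4 towards -170.1
ball [0.5139 0.0948 0.0832]
[-4.10141967e-04 -9.96770244e-05 -7.95663312e-02]
```

```bash
python3 -m jog '[{"grip":1,"slide":[0.18,0,0],"yaw":0},{"grip":1,"slide":[0.18,0,0],"yaw":0},{"grip":1,"slide":[0.18,0,0],"yaw":0},{"grip":1,"slide":[0,0,0],"yaw":0},{"grip":1,"slide":[-0.1,0,-0.3],"yaw":0},{"grip":1,"slide":[-0.15,0,-0.4],"yaw":0},{"grip":1,"slide":[-0.15,0,-0.3],"yaw":0},{"grip":1,"slide":[0,0,0],"yaw":0}]'
python3 - <<'E'
from fit import *
p=manip.get_obs()['position'];print(p)
x0=[.5115,.0938,.099,0.02,0.01]
x,b=fit(['wrist'],x0);print(b-p)
x,b=fit(['wrist','scene'],x0);print(b-p)
togo([.5105-b[0]+p[0],.0940-b[1]+p[1],.081-b[2]+p[2]])
E
```

```text
clock: 46.05
position: [0.5173, 0.095, 0.1716]
ee_rot: [0.994, 0.105, 0.0, 0.0]
ft_force: [0.5, -0.4, -3.0]
grip_width: 0.653
grasp_force: 42.8
[0.51730867 0.09501007 0.17160053]
wrist conf 0.8 17001
wrist err 0.004
mid [0.5127 0.0942 0.1046] tilt 1.2 towards -165.2
ball [0.5129 0.0942 0.0926]
[-0.00437345 -0.00076583 -0.07903832]
wrist conf 0.79 17243
scene conf 0.63 570
wrist err 0.005
scene err 0.018
mid [0.5144 0.0947 0.1065] tilt 1.2 towards 23.0
ball [0.5141 0.0946 0.0945]
[-0.00316708 -0.00044862 -0.07706531]
slide cm [-0.36 -0.01  1.32] tool y heading -77.93
```

```bash
python3 -m jog '[{"grip":1,"slide":[-0.3,0,0.3],"yaw":0},{"grip":1,"slide":[0,0,0.5],"yaw":0},{"grip":1,"slide":[0,0,0.2],"yaw":0},{"grip":1,"slide":[0,0,0],"yaw":0}]' | grep -E 'pos|ft'
python3 -m jog '[{"grip":1,"slide":[0,0,0.08],"yaw":0},{"grip":1,"slide":[0,0,0],"yaw":0}]' | grep -E 'pos|ft'
python3 -m jog '[{"grip":1,"slide":[0,0,0.08],"yaw":0},{"grip":1,"slide":[0,0,0],"yaw":0}]'| grep -E 'pos|ft'
```

```text
position: [0.5143, 0.0946, 0.1611]
ft_force: [1.0, 0.1, -2.4]
position: [0.5145, 0.0946, 0.1608]
ft_force: [-0.1, 1.4, -1.0]
position: [0.5147, 0.0947, 0.1603]
ft_force: [-0.2, 1.3, 4.1]
```

```bash
python3 -m jog '[{"grip":1,"slide":[0,0,0.08],"yaw":0},{"grip":1,"slide":[0,0,0],"yaw":0},{"grip":1,"slide":[0,0,0],"yaw":0}]'| grep -E 'clo|pos|ft'
python3 - <<'E'
from fit import *
x0=[.511,.0938,.094,0.0,0.0]
x,b=fit(['wrist'],x0);x,b=fit(['wrist','scene'],x0)
E
```

```text
clock: 47.45
position: [0.5149, 0.0948, 0.1601]
ft_force: [-1.8, -0.0, 11.4]
no cup wrist
mid [0.511  0.0938 0.094 ] tilt 0.0 towards 0.0
ball [0.511  0.0938 0.082 ]
wrist conf 0.88 16934
scene conf 0.68 566
wrist err 0.006
scene err 0.017
mid [0.5111 0.0943 0.0942] tilt 1.2 towards 4.7
ball [0.5108 0.0942 0.0822]
```

```bash
python3 -m jog '[{"grip":1,"slide":[-0.03,0,-0.09],"yaw":0},{"grip":1,"slide":[0,0,0],"yaw":0},{"grip":-0.36,"slide":[0,0,0],"yaw":0},{"grip":-0.38,"slide":[0,0,0],"yaw":0},{"grip":-0.45,"slide":[0,0,0],"yaw":0},{"grip":-0.6,"slide":[0,0,0],"yaw":0},{"grip":-1,"slide":[0,0,0],"yaw":0},{"grip":-1,"slide":[0,0,0],"yaw":0}]'
python3 - <<'E'
from fit import *
x0=[.511,.0938,.094,0.0,0.0]
x,b=fit(['wrist'],x0);x,b=fit(['wrist','scene'],x0)
E
```

```text
clock: 48.55
position: [0.514, 0.0944, 0.1598]
ee_rot: [0.994, 0.105, -0.0, 0.0]
ft_force: [-0.1, 0.1, 0.5]
grip_width: 0.995
grasp_force: 0.0
no cup wrist
mid [0.511  0.0938 0.094 ] tilt 0.0 towards 0.0
ball [0.511  0.0938 0.082 ]
wrist conf 0.58 17642
scene conf 0.91 684
wrist err 0.008
scene err 0.014
mid [0.5105 0.094  0.0933] tilt 1.1 towards -178.5
ball [0.5107 0.094  0.0813]
```

Upright after release (tilt about 1°). Retreat straight up and check once more.

```bash
python3 -m jog '[{"grip":-1,"slide":[0,0,-1.5],"yaw":0},{"grip":-1,"slide":[0,0,-3],"yaw":0},{"grip":-1,"slide":[0,0,-4],"yaw":0},{"grip":-1,"slide":[0,0,-4],"yaw":0},{"grip":-1,"slide":[-4,0,0],"yaw":0},{"grip":-1,"slide":[-4,0,0],"yaw":0},{"grip":-1,"slide":[0,0,0],"yaw":0},{"grip":-1,"slide":[0,0,0],"yaw":0}]'
python3 - <<'E'
from fit import *
x0=[.511,.0938,.094,0.0,0.0]
x,b=fit(['wrist'],x0);x,b=fit(['scene'],x0);x,b=fit(['wrist','scene'],x0)
print('stick',rect('scene','stick_center',.015))
E
```

```text
clock: 49.65
position: [0.4356, 0.0775, 0.2862]
ee_rot: [0.994, 0.105, 0.001, 0.002]
ft_force: [0.3, 0.8, 0.2]
grip_width: 1.0
grasp_force: 0.0
wrist conf 0.8 5254
wrist err 0.016
mid [0.5126 0.09   0.0883] tilt 7.3 towards 120.4
ball [0.5134 0.0887 0.0764]
scene conf 0.74 772
scene err 0.025
mid [0.5132 0.0941 0.0934] tilt 3.1 towards 55.0
ball [0.5129 0.0936 0.0814]
wrist conf 0.85 5426
scene conf 0.64 788
wrist err 0.017
scene err 0.033
mid [0.5086 0.0956 0.0901] tilt 3.6 towards -41.0
ball [0.508  0.0961 0.0782]
stick (0.94, array([ 0.49646811, -0.32042535]), array([173.8,  23.8]), np.float32(11.431396))
```

```bash
python3 -c "
from workcell import manip
print(manip.hand_in())"
```

```text
the job is handed in; nothing more can be done
None
```

I handed the job in at about 50 s, with no verdict returned: the stick lies flat in the tray and the cup sits released in the small ring, mouth up, with measured tilt about 1–4° (one noisy single-camera fit read 7°, against the 8° limit).

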